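Fetch the syrup from the blocked pull-out tray

ROBOT

A 6-joint arm with a two-finger parallel gripper is mounted at the origin on a cart in front of the work surface, level with it; the furniture and walls round the work are solid. World frame = base frame: x ahead of the robot, y to its left, z up, the work surface at z = 0. Lengths are in m, angles in rad, forces in N, time in s.
With the tool pointing down it reaches from about 0.275 to 0.825 m from the base axis. Payload 5.2 kg.
Tool frame: the origin (TCP) lies midway between the tips of the shut fingers; the grasp point (between the pads) lies 19 mm behind it; z points along the fingers, y is the line along which they close (so a half turn about z gives the same grasp; the last joint's range is limited). The gripper opens to 93 mm and grips with 3 to 60 N. Pads are 15 mm wide; open, the fingers measure 128 mm over their backs; the gripper's body (75 mm by 188 mm) begins 65 mm behind the grasp point.
Start: joints at [-1.479, 0.259, 1.535, -0, 1.348, -0.203], TCP at [0.16, -0.526, 0.219] pointing down, gripper open.
Joint ranges: [-3.14, 3.14], [-0.91, 2.08], [0.19, 2.58], [-1.22, 4.36], [0.22, 2.71], [-3.12, 3.12]. Speed limits (rad/s): [2.57, 2.57, 3.14, 3.14, 3.14, 3.14].

INTERFACE

Orientations are given as a unit quaternion [w, x, y, z].
In Python, from cell import bot, vision gives the robot as it stands. The module is installed in compiled form; this text tells all that it offers.
- The arm moves only by the shell command python3 -m handwheel 'ROWS' [FORCE]. ROWS is a JSON object of lists of equal length, an entry for each row: "angular": the turn, a rotation vector about the tool's x, y, z in rad, a list of three; "linear": the shift along the tool's x, y, z in m, a list of three; "jaw": the opening, from 0 (shut) to 1 (fully open). In form: {"angular": [[ax, ay, az], ...], "linear": [[tx, ty, tz], ...], "jaw": [jaw, ...]}. A call has exactly 10 rows; each row is the pose to reach, as a shift and turn from the pose commanded when the call began, along the tool's axes at that moment; what a row does not reach only later rows make up. A row lasts 1/10 s, in which the tool goes at most 50 mm and 8.59 degrees, less where a joint would pass 70% of its speed; a pose out of reach is approached as far as the arm can. A call with a gripper value outside its range is refused whole. The fingers move at their own pace and stop on an object; FORCE is the grip in N (left out, the last holds). Time passes only in rows, so rows that repeat a pose let the fingers close, or fill a call up. It gives the time, the measured TCP pose, the force, the opening and the grip force at its end, in the units of the state.
- bot.get_state(): the state, without advancing time (a new reading comes with each control period).
- vision.get_image(name): name is "scene" or "top"; returns the picture (480x640x3 uint8, red, green, blue); there is no depth.
- vision.camera_info(name): a dict with "vertical_fov" (degrees; the focal length in pixels is half the picture's height over the tangent of half this angle, whatever the lens; pixels are square), "cx", "cy" (the principal point, pixels), "D" ([k1, k2, p1, p2, k3] as OpenCV has them; the pictures are not rectified), "world_from_camera" (4x4, takes a point from camera to world coordinates). Camera axes: x right, y down, z forward; pixel columns grow to the right and rows downward; lengths in m; the calibration is good to about 2 mm. A picture is of the moment at which its call begins. camera_info takes no time and is no camera call.
- bot.close_job(): hands the job in; it is judged then, once.
The state is a dict: "t": time; "q": joint angles; "qd": joint speeds; "effort": joint torques, N m; "tool_pos": TCP position; "tcp_rot": TCP orientation; "force": force on the tool from outside, world axes, zero at the start; "wrist_torque": the same for the moment, N m; "gripper_width": opening from 0.0 (shut) to 1.0 (fully open); "finger_force": force on a finger pad.
Only numpy, scipy, OpenCV 4.12 (cv2) and the standard library are available. Lean on these libraries where they do the work, as an engineer would, in place of code of your own. Each camera call takes 0.05 s, during which the arm holds its last target. There are 200 camera calls.

TASK

Fetch the dark brown syrup bottle from the pull-out tray under the wall cabinet and stand it upright in the middle of the round wooden board near the red waffle maker. Salt shaker, pepper shaker and spice jar stand in the tray's way: set them aside before you pull the tray out, and when you have the bottle push the tray fully home and put each of the three back upright on the very spot where it stood at the start, within about a centimetre. Knock nothing over, and leave the mug and the canister on the tray where they are.

Things in the scene. Friction and masses are not known exactly. Their poses are not given: they have to be found in the camera images.
- salt: salt shaker, all white, round, slightly waisted, 42 mm wide, 88 mm tall. Origin: centre of its underside, z up. Stands on the worktop in front of the tray, in its way.
- pepper: pepper shaker, dark brown body with a white top, same shape: 42 mm wide, 88 mm tall. Origin: centre of its underside, z up. Stands in front of the tray.
- spice: spice jar, round, white body with a coloured label and a gold-yellow lid, 42 mm wide, 106 mm tall. Origin: centre of its underside, z up. Stands in front of the tray.
- syrup_bottle: the bottle to fetch: dark brown, label, dark brown cap, 183 mm tall, 0.28 to 0.52 kg, on the tray, whose floor is 24 mm above the worktop. Body 75 by 64 mm wide (64 along its own x) up to about 110 mm from its foot, narrowing to the neck. Round fixed cap, 38 mm wide, 161 to 183 mm above the foot: it can be lifted by the cap. Origin: centre of its underside, z up.
- board: round wooden serving board lying on the worktop right of the tray, brown, 170 mm wide, flat top 12 mm above the worktop, 0.5 kg. Origin: centre of its underside.
- pullout: fixed steel base of the pull-out tray, 375 mm wide (y) and 172 mm deep (x). Origin: on the worktop, under the middle of the closed tray's front board. Its -x axis is the way the tray slides out (towards the robot, turned by at most 0.08 rad); +x points to the wall.
- tray_handle (a point): middle of the tray's bar handle, a round steel bar 10 mm thick and 100 mm long, level, parallel to the front board (along the base's y), 48 mm above the worktop and 40 mm in front of the outer face of the front board (35 mm free behind the bar). The wooden front board is 375 mm wide and reaches from 9 to 61 mm above the worktop. The point moves with the tray.
- tray (a joint): travel of the tray in m: 0 fully home, 0.14 fully out, stopped at both ends; stays where it is left; 2 N move it. Home, its load stands at the edge of the wall cabinet (0.43 m above the worktop, door handles reach to x = 0.60), with no room above for a gripper. Free worktop to set things aside: left of the tray, x 0.37 to 0.50, y 0.37 to 0.52.
- green_mug: mug, green above and white below, 86 mm wide, 120 mm with its handle, 88 mm tall, on the tray; stays there. Origin: centre of its underside.
- green_canister: grey-green round canister with a knobbed lid, 97 mm wide, 120 mm tall, on the tray; stays there. Origin: centre of its underside.
There are look-alikes about, which are no part of the job. What is shaped like the salt but pink is not meant. What is shaped like the spice but green or turquoise is not meant.

How it is judged:
On the way:
1. the tray is drawn out at least 100 mm (value of joint tray above 0.1 m), for 0.2 s.
At the end, for the whole second after the job is handed in: Tray home within 8 mm. Syrup bottle upright on the round board, within 25 mm of its centre. Salt, pepper and spice jar each upright within 15 mm of their start places; mug and canister upright within 40 mm of theirs. All released and at rest (value of joint tray below 0.008 m and horizontal distance between syrup_bottle and board below 0.025 m and z of syrup_bottle in the frame of board below 0.018 m and angle between each of syrup_bottle, salt, pepper, spice, green_mug, green_canister's own z axis and vertical below 0.1 rad and linear speed of each of syrup_bottle, salt, pepper, spice below 0.02 m/s and distance of each of salt, pepper, spice from where it was at the start of the episode below 0.015 m and distance of each of green_mug, green_canister from where it was at the start of the episode below 0.04 m); the robot touches nothing.
It fails at once if the tray is shoved against the salt, the pepper or the spice jar (contact force between tray and salt above 1.5 N or contact force between tray and pepper above 1.5 N or contact force between tray and spice above 1.5 N).
It fails at once if something is knocked over (angle between any of salt, pepper, spice, syrup_bottle, green_mug, green_canister's own z axis and vertical above 0.7 rad).
It also fails if it takes over 144 s, if anything falls off the work surface, if the arm or the gripper's body presses on something with over 40 N, if the wrist force passes 120 N, or if a joint passes its speed limit or range.

## Working session

There is one attempt and no reset: what is moved stays moved. The work goes in short steps, Python scripts to look and compute and a shell command to move; the robot and the scene stay as the last step left them, time stands still between calls to the robot, and variables do not carry over. Pictures are saved under pics/ and viewed, at most 14 in all, crops included, and the job is handed in when it is done.

```bash
mkdir -p pics; ls; python3 - <<'E'
from cell import bot,vision
import cv2
s=bot.get_state();print(s)
for n in("scene","top"):
    print(n,vision.camera_info(n))
    cv2.imwrite(f"pics/{n}0.png",vision.get_image(n)[:,:,::-1])
E
```

```text
pics
{'t': 0.0, 'q': array([-1.47878588e+00,  2.59340249e-01,  1.53605825e+00, -1.13838707e-05,
        1.34798736e+00, -2.02776293e-01]), 'qd': array([ 0.0015429 ,  0.00081157,  0.00082252, -0.00058711, -0.00064934,
        0.00240187]), 'effort': array([-4.68715371e-04, -4.37311792e+01, -2.83999014e+01,  7.16455537e-02,
        4.13873093e-02, -1.48903418e-04]), 'tool_pos': array([ 0.15977562, -0.52572368,  0.21782915]), 'tcp_rot': array([-8.95534595e-04,  9.89156666e-01,  1.46861456e-01,  4.40894701e-05]), 'force': array([0.80152701, 0.43891843, 0.70536046]), 'wrist_torque': array([ 0.04395881, -0.02809799, -0.00818129]), 'finger_force': 0.0, 'gripper_width': 1.0013324115824285}
scene {'vertical_fov': 46.32590921532939, 'cx': 320.95152778703203, 'cy': 238.5708300942718, 'D': array([-0.08004146,  0.        ,  0.        ,  0.        ,  0.        ]), 'world_from_camera': array([[-0.74496172, -0.4393705 ,  0.50198168, -0.26563694],
       [-0.66704523,  0.50085908, -0.55153498,  1.02329138],
       [-0.00909388, -0.74571693, -0.66620084,  1.12015133],
       [ 0.        ,  0.        ,  0.        ,  1.        ]])}
top {'vertical_fov': 51.00665369409342, 'cx': 324.64059221281616, 'cy': 243.16415617274785, 'D': array([-0.08556317,  0.        ,  0.        ,  0.        ,  0.        ]), 'world_from_camera': array([[ 0.01867769, -0.9913437 ,  0.12995696,  0.33744974],
       [-0.99978413, -0.01970176, -0.00659878,  0.14906596],
       [ 0.00910204, -0.12980566, -0.99149768,  1.60081931],
       [ 0.        ,  0.        ,  0.        ,  1.        ]])}
```

View pics/scene0.png

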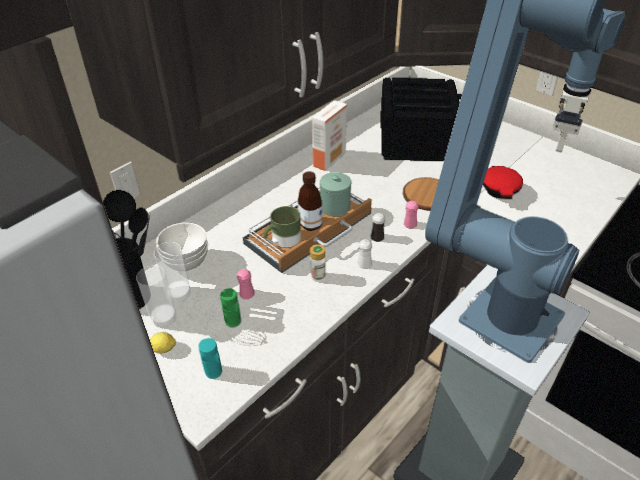

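View pics/top0.png

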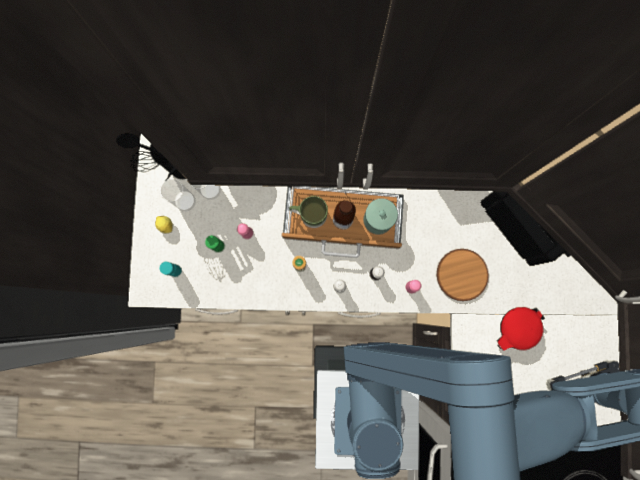

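Candidates, given as scene / top pixels:
- **Salt:** white (365,252) / (340,286). The look-alikes are pink, at (411,214) / (413,286) and (245,284) / (245,230).
- **Spice:** gold lid (317,262) / (299,263). The look-alikes are green (231,307) / (214,243) and turquoise (210,358) / (170,269).
- **Pepper:** dark with a white top (378,226) / (377,272).
- **Bottle:** dark brown (310,200) / (345,212).
- **Board:** brown disc (425,193) / (463,274). The red waffle maker is at (521,328) in top.

Next is one close crop to check these choices.

```bash
cat > h.py <<'E'
import numpy as np, cv2
from cell import bot,vision
def K(n):
    c=vision.camera_info(n); f=240/np.tan(np.radians(c["vertical_fov"])/2)
    return np.array([[f,0,c["cx"]],[0,f,c["cy"]],[0,0,1]]),c["D"],c["world_from_camera"]
def ray(n,uv):
    k,D,T=K(n); p=cv2.undistortPoints(np.array([[uv]],float),k,D)[0,0]
    return T[:3,3],T[:3,:3]@np.array([p[0],p[1],1])
def plane(n,uv,z):
    o,d=ray(n,uv); return o+d*(z-o[2])/d[2]
def proj(n,P):
    k,D,T=K(n); W=np.linalg.inv(T)
    return cv2.projectPoints(np.array(P,float).reshape(-1,1,3),cv2.Rodrigues(W[:3,:3])[0],W[:3,3],k,D)[0][:,0]
def tri(a,b):
    (o1,d1),(o2,d2)=ray("scene",a),ray("top",b)
    s,t=np.linalg.lstsq(np.c_[d1,-d2],o2-o1,rcond=None)[0]
    p,q=o1+s*d1,o2+t*d2; return (p+q)/2,np.linalg.norm(p-q)
E
python3 - <<'E'
import cv2,numpy as np
t=cv2.imread("pics/top0.png")[180:310,270:440]; s=cv2.imread("pics/scene0.png")[165:290,235:435]
a=cv2.resize(t,None,fx=4,fy=4,interpolation=cv2.INTER_CUBIC)
cv2.imwrite("pics/ct.png",a)
b=cv2.resize(s,None,fx=4,fy=4,interpolation=cv2.INTER_CUBIC)
cv2.imwrite("pics/cs.png",b)
E
```

```text
(no output)
```

View pics/ct.png

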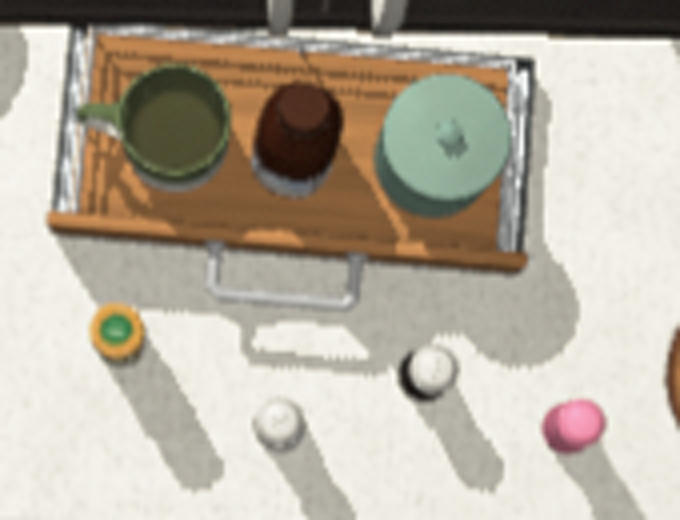

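View pics/cs.png

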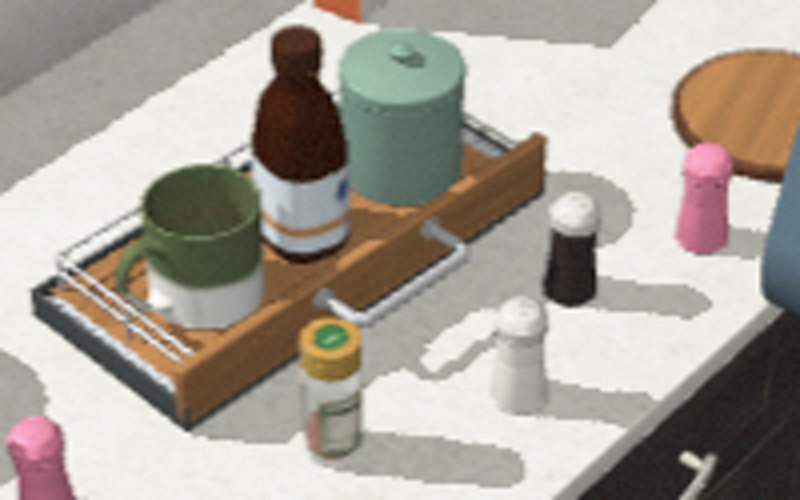

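Both crops confirm the choice: spice with gold lid and green dot at crop (117,333), white salt (280,424), pepper with dark body and white top (433,371), pink decoy (574,427). The bottle stands between mug and canister, with the handle bar at (285,300).

```bash
python3 - <<'E'
from h import *
np.set_printoptions(precision=4,suppress=True)
ct=lambda x,y:(270+x/4-.375,180+y/4-.375)
cs=lambda x,y:(235+x/4-.375,165+y/4-.375)
for n,a,b,h in[("spice",(331,337),(116,330),.106),("salt",(522,318),(280,422),.08),("pepper",(575,213),(433,371),.08),("capTop",(298,40),(302,100),.207),("handleL",(355,318),(215,295),.048),("handleR",(462,258),(352,302),.048),("pink",(708,160),(576,424),.08)]:
    p,e=tri(cs(*a),ct(*b)); print(n,p,"res",round(e,4),"top@h",plane("top",ct(*b),h),"sc@h",plane("scene",cs(*a),h))
for n,a,r in[("spice",(333,460),.021),("salt",(521,412),.021),("pepper",(571,304),.021),("bottle",(305,258),.035)]:
    z=.024 if n=="bottle" else 0
    q=plane("scene",cs(*a),z); o,d=ray("scene",cs(*a)); d=d[:2]/np.linalg.norm(d[:2]); print(n,"base",q[:2]+r*d)
img=cv2.imread("pics/top0.png"); hsv=cv2.cvtColor(img,cv2.COLOR_BGR2HSV)
m=cv2.inRange(hsv,(5,80,60),(25,255,255)); m[:,:425]=0; m[:230]=0; m[320:]=0;m[:,500:]=0
c=max(cv2.findContours(m,0,1)[0],key=cv2.contourArea)
P=np.array([plane("top",p[0],.012)[:2] for p in c.astype(float)],np.float32)
print("board",cv2.minEnclosingCircle(P), cv2.fitEllipse(P))
# canister, mug at rim; front board ends
for n,b,h in[("can",(448,138),.135),("mug",(174,122),.112),("mughandle",(85,112),.08),("fbL",(50,220),.061),("fbR",(525,262),.061)]: print(n,plane("top",ct(*b),h))
E
```

```text
spice [0.4773 0.2174 0.1039] res 0.0057 top@h [0.4748 0.2156 0.106 ] sc@h [0.4782 0.2206 0.106 ]
salt [0.4125 0.0928 0.0747] res 0.0057 top@h [0.41   0.0913 0.08  ] sc@h [0.4114 0.0991 0.08  ]
pepper [ 0.454  -0.0227  0.0742] res 0.0072 top@h [ 0.4507 -0.0241  0.08  ] sc@h [ 0.453  -0.0149  0.08  ]
capTop [0.632  0.0836 0.2021] res 0.0004 top@h [0.6311 0.084  0.207 ] sc@h [0.627  0.0886 0.207 ]
handleL [0.5143 0.1463 0.0495] res 0.0138 top@h [0.5089 0.1421 0.048 ] sc@h [0.5213 0.1488 0.048 ]
handleR [0.5098 0.0371 0.0378] res 0.0078 top@h [0.5055 0.0356 0.048 ] sc@h [0.5058 0.0486 0.048 ]
pink [ 0.4144 -0.1318  0.0795] res 0.0049 top@h [ 0.4124 -0.1331  0.08  ] sc@h [ 0.416  -0.1298  0.08  ]
spice base [0.4851 0.2134]
salt base [0.4148 0.0889]
pepper base [ 0.4576 -0.0255]
bottle base [0.6354 0.0788]
board ((0.4541367292404175, -0.30183419585227966), 0.08294519782066345) ((0.45414599776268005, -0.30197805166244507), (0.16274923086166382, 0.16322124004364014), 116.76170349121094)
can [ 0.6199 -0.0282  0.135 ]
mug [0.6322 0.1757 0.112 ]
mughandle [0.645  0.2449 0.08  ]
fbL [0.5633 0.2708 0.061 ]
fbR [ 0.5378 -0.0973  0.061 ]
```

```bash
python3 -m handwheel '{"angular":[[0,0,0.03],[0,0,0.06],[0,0,0.09],[0,0,0.12],[0,0,0.15],[0,0,0.18],[0,0,0.21],[0,0,0.24],[0,0,0.27],[0,0,0.295]],"linear":[[0.02,-0.025,0],[0.05,-0.06,0],[0.08,-0.1,0],[0.11,-0.135,0],[0.14,-0.17,0],[0.17,-0.21,0],[0.2,-0.245,0],[0.225,-0.28,0],[0.25,-0.31,0],[0.26,-0.32,0]],"jaw":[0.75,0.75,0.75,0.75,0.75,0.75,0.75,0.75,0.75,0.75]}' 15; python3 -c "
from cell import bot;s=bot.get_state();print(s['tool_pos'],s['tcp_rot'],s['q'])"
```

```text
t: 1.1
tool_pos: [0.3157, -0.1412, 0.2185]
tcp_rot: [-0.001, 1.0, 0.001, 0.0]
force: [-0.1, -0.5, 0.2]
gripper_width: 0.749
finger_force: 0.0
[ 0.31572905 -0.14122085  0.21848167] [-5.86860000e-04  9.99999595e-01  6.78731610e-04  6.43892020e-05] [-7.47752708e-01 -1.29286762e-01  1.95663769e+00  9.79570658e-04
  1.31494618e+00  8.21437923e-01]
```

```bash
python3 -m handwheel '{"angular":[[0,0,0],[0,0,0],[0,0,0],[0,0,0],[0,0,0],[0,0,0],[0,0,0],[0,0,0],[0,0,0],[0,0,0]],"linear":[[0.015,-0.035,0],[0.03,-0.075,0],[0.045,-0.11,0],[0.06,-0.15,0],[0.08,-0.19,0],[0.09,-0.22,0],[0.096,-0.232,0],[0.096,-0.232,0.02],[0.096,-0.232,0.05],[0.096,-0.232,0.08]],"jaw":[0.75,0.75,0.75,0.75,0.75,0.75,0.75,0.75,0.75,0.75]}' 15
python3 - <<'E'
from h import *
t=vision.get_image("top"); s=vision.get_image("scene")
a=cv2.resize(s[165:315,255:455],None,fx=4,fy=4)
cv2.imwrite("pics/a1.png",a[:,:,::-1])
print(proj("top",[bot.get_state()["tool_pos"]]),proj("scene",[bot.get_state()["tool_pos"]]))
E
```

```text
t: 2.1
tool_pos: [0.4118, 0.0878, 0.1378]
tcp_rot: [0.0, 1.0, 0.0, 0.0]
force: [0.2, -0.4, 0.3]
gripper_width: 0.746
finger_force: 0.0
[[341.5915863  284.82319684]] [[369.5611298  227.32176074]]
```

View pics/a1.png

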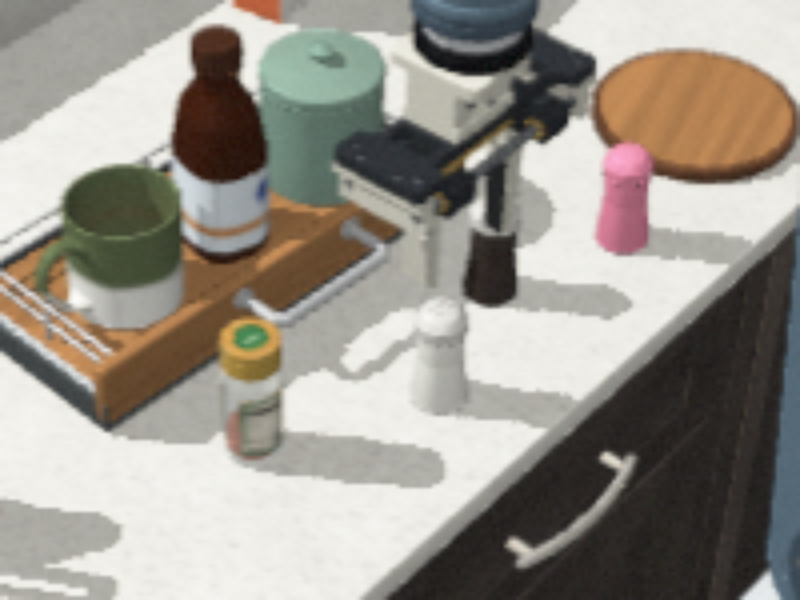

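The scene crop shows the jaws straddling the line above the salt (salt top at crop (443,305), tips centred at (460,252)); the gripper body is long across y. Next I descend and grip.

```bash
python3 -m handwheel '{"angular":[[0,0,0],[0,0,0],[0,0,0],[0,0,0],[0,0,0],[0,0,0],[0,0,0],[0,0,0],[0,0,0],[0,0,0]],"linear":[[0,0,0.02],[0,0,0.04],[0,0,0.06],[0,0,0.08],[0,0,0.095],[0,0,0.102],[0,0,0.102],[0,0,0.102],[0,0,0.102],[0,0,0.102]],"jaw":[0.75,0.75,0.75,0.75,0.75,0.75,0.75,0.75,0.75,0.75]}' 15
python3 -m handwheel '{"angular":[[0,0,0],[0,0,0],[0,0,0],[0,0,0],[0,0,0],[0,0,0],[0,0,0],[0,0,0],[0,0,0],[0,0,0]],"linear":[[0,0,0],[0,0,0],[0,0,0],[0,0,0],[0,0,0],[0,0,0],[0,0,0],[0,0,0],[0,0,0],[0,0,0]],"jaw":[0.3,0.3,0.3,0.3,0.3,0.3,0.3,0.3,0.3,0.3]}' 15
```

```text
t: 3.2
tool_pos: [0.4123, 0.0874, 0.0374]
tcp_rot: [0.0, 1.0, -0.0, 0.001]
force: [0.5, -0.1, -0.3]
gripper_width: 0.753
finger_force: 0.0
t: 4.2
tool_pos: [0.4117, 0.0875, 0.0367]
tcp_rot: [-0.0, 1.0, -0.0, 0.0]
force: [-0.4, 3.0, 2.1]
gripper_width: 0.396
finger_force: 15.0
```

```bash
python3 -m handwheel '{"angular":[[0,0,0],[0,0,0],[0,0,0],[0,0,0],[0,0,0],[0,0,0],[0,0,0],[0,0,0],[0,0,0],[0,0,0]],"linear":[[0,0,-0.01],[0,0,-0.04],[0,0,-0.08],[0,0,-0.11],[0,-0.01,-0.13],[-0.003,-0.035,-0.13],[-0.006,-0.07,-0.13],[-0.009,-0.105,-0.13],[-0.012,-0.14,-0.13],[-0.015,-0.175,-0.13]],"jaw":[0.3,0.3,0.3,0.3,0.3,0.3,0.3,0.3,0.3,0.3]}' 15
python3 -m handwheel '{"angular":[[0,0,0],[0,0,0],[0,0,0],[0,0,0],[0,0,0],[0,0,0],[0,0,0],[0,0,0],[0,0,0],[0,0,0]],"linear":[[-0.003,-0.035,0],[-0.006,-0.07,0],[-0.009,-0.105,0],[-0.012,-0.13,0],[-0.012,-0.137,0],[-0.012,-0.137,0.02],[-0.012,-0.137,0.05],[-0.012,-0.137,0.08],[-0.012,-0.137,0.11],[-0.012,-0.137,0.12]],"jaw":[0.3,0.3,0.3,0.3,0.3,0.3,0.3,0.3,0.3,0.3]}' 15
```

```text
t: 5.2
tool_pos: [0.3963, 0.2633, 0.1671]
tcp_rot: [0.0, 1.0, -0.0, 0.0]
force: [0.6, 0.7, -1.9]
gripper_width: 0.397
finger_force: 14.9
t: 6.2
tool_pos: [0.3831, 0.397, 0.0439]
tcp_rot: [0.002, 1.0, -0.0, -0.002]
force: [-0.8, -0.2, -2.0]
gripper_width: 0.393
finger_force: 14.9
```

```bash
python3 -m handwheel '{"angular":[[0,0,0],[0,0,0],[0,0,0],[0,0,0],[0,0,0],[0,0,0],[0,0,0],[0,0,0],[0,0,0],[0,0,0]],"linear":[[0,0,0.002],[0,0,0.004],[0,0,0.006],[0,0,0.008],[0,0,0.009],[0,0,0.009],[0,0,0.009],[0,0,0.009],[0,0,0.009],[0,0,0.009]],"jaw":[0.3,0.3,0.3,0.3,0.3,0.3,0.3,0.3,0.3,0.3]}' 15
```

```text
t: 7.2
tool_pos: [0.3848, 0.3995, 0.0377]
tcp_rot: [-0.0, 1.0, -0.0, 0.0]
force: [-0.6, -0.7, -2.1]
gripper_width: 0.397
finger_force: 14.9
```

```bash
python3 -m handwheel '{"angular":[[0,0,0],[0,0,0],[0,0,0],[0,0,0],[0,0,0],[0,0,0],[0,0,0],[0,0,0],[0,0,0],[0,0,0]],"linear":[[0,0,0.001],[0,0,0.001],[0,0,0.001],[0,0,0.001],[0,0,0.001],[0,0,-0.01],[0,0,-0.05],[0,0,-0.09],[0,0,-0.13],[0,0,-0.143]],"jaw":[0.3,0.75,0.75,0.75,0.75,0.75,0.75,0.75,0.75,0.75]}' 15
python3 -m handwheel '{"angular":[[0,0,0],[0,0,0],[0,0,0],[0,0,0],[0,0,0],[0,0,0],[0,0,0],[0,0,0],[0,0,0],[0,0,0]],"linear":[[0.006,0.04,0],[0.013,0.085,0],[0.021,0.13,0],[0.028,0.175,0],[0.036,0.22,0],[0.043,0.265,0],[0.05,0.31,0],[0.058,0.355,0],[0.065,0.4,0],[0.069,0.4235,0]],"jaw":[0.75,0.75,0.75,0.75,0.75,0.75,0.75,0.75,0.75,0.75]}' 15
python3 -m handwheel '{"angular":[[0,0,0],[0,0,0],[0,0,0],[0,0,0],[0,0,0],[0,0,0],[0,0,0],[0,0,0],[0,0,0],[0,0,0]],"linear":[[0,0,0],[0,0,0.02],[0,0,0.05],[0,0,0.08],[0,0,0.08],[0,0,0.08],[0,0,0.08],[0,0,0.08],[0,0,0.08],[0,0,0.08]],"jaw":[0.75,0.75,0.75,0.75,0.75,0.75,0.75,0.75,0.75,0.75]}' 15
python3 - <<'E'
from h import *
t=vision.get_image("top"); s=vision.get_image("scene")
a=cv2.resize(s[160:360,160:410],None,fx=3.2,fy=3,interpolation=cv2.INTER_CUBIC)
cv2.imwrite("pics/a2.png",a[:,:,::-1])
E
```

```text
t: 8.2
tool_pos: [0.3867, 0.4009, 0.1862]
tcp_rot: [-0.002, 1.0, -0.0, 0.003]
force: [0.7, 0.3, 0.1]
gripper_width: 0.747
finger_force: 0.0
t: 9.2
tool_pos: [0.4537, -0.0272, 0.1806]
tcp_rot: [0.0, 1.0, -0.001, -0.0]
force: [-0.6, -0.2, 0.1]
gripper_width: 0.752
finger_force: 0.0
t: 10.2
tool_pos: [0.4541, -0.0242, 0.1014]
tcp_rot: [0.0, 1.0, -0.0, 0.001]
force: [0.8, -0.5, -0.2]
gripper_width: 0.754
finger_force: 0.0
```

View pics/a2.png

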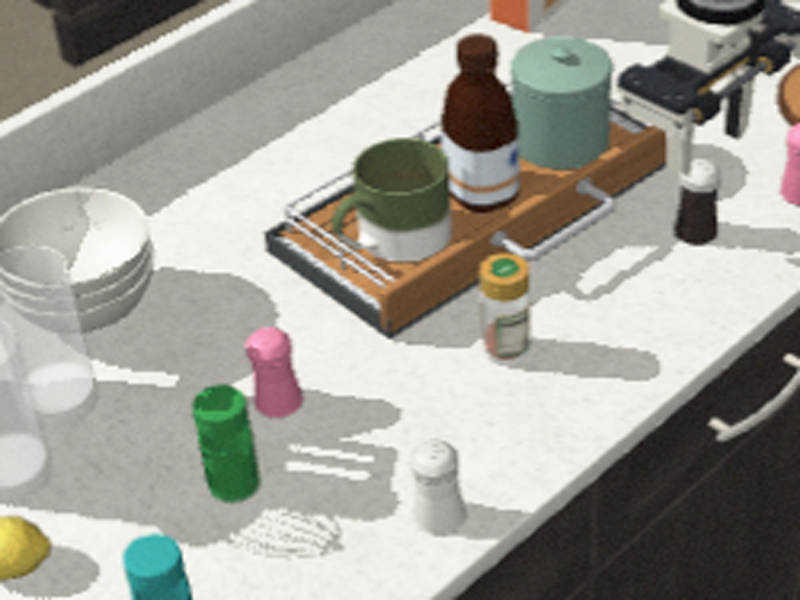

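The salt stands upright in the aside spot (crop (438,490)), and the pepper (700,200) sits between the fingertips (678,170) and (737,135). I grip it next and carry it aside.

```bash
python3 -m handwheel '{"angular":[[0,0,0],[0,0,0],[0,0,0],[0,0,0],[0,0,0],[0,0,0],[0,0,0],[0,0,0],[0,0,0],[0,0,0]],"linear":[[0,0,0.02],[0,0,0.04],[0,0,0.06],[0,0,0.065],[0,0,0.065],[0,0,0.065],[0,0,0.065],[0,0,0.065],[0,0,0.065],[0,0,0.065]],"jaw":[0.75,0.75,0.75,0.75,0.75,0.3,0.3,0.3,0.3,0.3]}' 15
python3 -m handwheel '{"angular":[[0,0,0],[0,0,0],[0,0,0],[0,0,0],[0,0,0],[0,0,0],[0,0,0],[0,0,0],[0,0,0],[0,0,0]],"linear":[[0,0,0],[0,0,0],[0,0,0],[0,0,0],[0,0,0],[0,0,-0.01],[0,0,-0.04],[0,0,-0.08],[0,0,-0.12],[0,0,-0.14]],"jaw":[0.3,0.3,0.3,0.3,0.3,0.3,0.3,0.3,0.3,0.3]}' 15
python3 -m handwheel '{"angular":[[0,0,0],[0,0,0],[0,0,0],[0,0,0],[0,0,0],[0,0,0],[0,0,0],[0,0,0],[0,0,0],[0,0,0]],"linear":[[-0.001,-0.02,0],[-0.003,-0.06,0],[-0.005,-0.1,0],[-0.007,-0.14,0],[-0.009,-0.18,0],[-0.011,-0.22,0],[-0.013,-0.26,0],[-0.015,-0.3,0],[-0.017,-0.34,0],[-0.019,-0.38,0]],"jaw":[0.3,0.3,0.3,0.3,0.3,0.3,0.3,0.3,0.3,0.3]}' 15
python3 -m handwheel '{"angular":[[0,0,0],[0,0,0],[0,0,0],[0,0,0],[0,0,0],[0,0,0],[0,0,0],[0,0,0],[0,0,0],[0,0,0]],"linear":[[-0.002,-0.04,0],[-0.004,-0.08,0],[-0.005,-0.1,0],[-0.005,-0.104,0],[-0.005,-0.104,0.03],[-0.005,-0.104,0.06],[-0.005,-0.104,0.1],[-0.005,-0.104,0.125],[-0.005,-0.104,0.13],[-0.005,-0.104,0.13]],"jaw":[0.3,0.3,0.3,0.3,0.3,0.3,0.3,0.3,0.3,0.3]}' 15
```

```text
t: 11.3
tool_pos: [0.454, -0.0239, 0.0361]
tcp_rot: [-0.0, 1.0, -0.0, 0.0]
force: [1.2, 1.3, 3.1]
gripper_width: 0.397
finger_force: 14.9
t: 12.3
tool_pos: [0.4547, -0.0247, 0.1793]
tcp_rot: [0.001, 1.0, -0.0, 0.002]
force: [0.6, -0.3, -1.7]
gripper_width: 0.394
finger_force: 14.8
t: 13.3
tool_pos: [0.4341, 0.3571, 0.1757]
tcp_rot: [0.001, 1.0, -0.0, -0.0]
force: [1.0, 0.0, -1.4]
gripper_width: 0.401
finger_force: 14.8
t: 14.3
tool_pos: [0.4296, 0.4588, 0.0452]
tcp_rot: [0.001, 1.0, -0.0, -0.001]
force: [0.6, -0.4, -1.5]
gripper_width: 0.393
finger_force: 14.8
```

```bash
python3 -m handwheel '{"angular":[[0,0,0],[0,0,0],[0,0,0],[0,0,0],[0,0,0],[0,0,0],[0,0,0],[0,0,0],[0,0,0],[0,0,0]],"linear":[[0,0,0.003],[0,0,0.006],[0,0,0.009],[0,0,0.01],[0,0,0.01],[0,0,0.01],[0,0,0.01],[0,0,0.01],[0,0,0.01],[0,0,0.01]],"jaw":[0.3,0.3,0.3,0.3,0.3,0.3,0.75,0.75,0.75,0.75]}' 15
python3 -m handwheel '{"angular":[[0,0,0],[0,0,0],[0,0,0],[0,0,0],[0,0,0],[0,0,0],[0,0,0],[0,0,0],[0,0,0],[0,0,0]],"linear":[[0,0,-0.01],[0,0,-0.05],[0,0,-0.1],[0,0,-0.14],[0.008,0.04,-0.14],[0.016,0.08,-0.14],[0.024,0.12,-0.14],[0.032,0.16,-0.14],[0.04,0.2,-0.14],[0.048,0.244,-0.14]],"jaw":[0.75,0.75,0.75,0.75,0.75,0.75,0.75,0.75,0.75,0.75]}' 15
python3 -m handwheel '{"angular":[[0,0,0],[0,0,0],[0,0,0],[0,0,0],[0,0,0],[0,0,0],[0,0,0],[0,0,0],[0,0,0],[0,0,0]],"linear":[[0,0,0],[0,0,0],[0,0,0.03],[0,0,0.05],[0,0,0.055],[0,0,0.055],[0,0,0.055],[0,0,0.055],[0,0,0.055],[0,0,0.055]],"jaw":[0.75,0.75,0.75,0.75,0.75,0.75,0.75,0.75,0.75,0.75]}' 15
python3 - <<'E'
from h import *
s=vision.get_image("scene")
a=cv2.resize(s[160:360,160:410],None,fx=3.2,fy=3,interpolation=cv2.INTER_CUBIC)
cv2.imwrite("pics/a3.png",a[:,:,::-1])
E
```

```text
t: 15.3
tool_pos: [0.4297, 0.46, 0.0356]
tcp_rot: [-0.0, 1.0, -0.0, -0.0]
force: [0.0, -0.0, -0.3]
gripper_width: 0.695
finger_force: 0.0
t: 16.3
tool_pos: [0.478, 0.2147, 0.1766]
tcp_rot: [-0.0, 1.0, 0.0, 0.001]
force: [1.1, -0.3, -0.2]
gripper_width: 0.75
finger_force: 0.0
t: 17.3
tool_pos: [0.4781, 0.216, 0.1213]
tcp_rot: [-0.0, 1.0, -0.0, 0.001]
force: [0.0, 0.3, 0.6]
gripper_width: 0.754
finger_force: 0.0
```

View pics/a3.png

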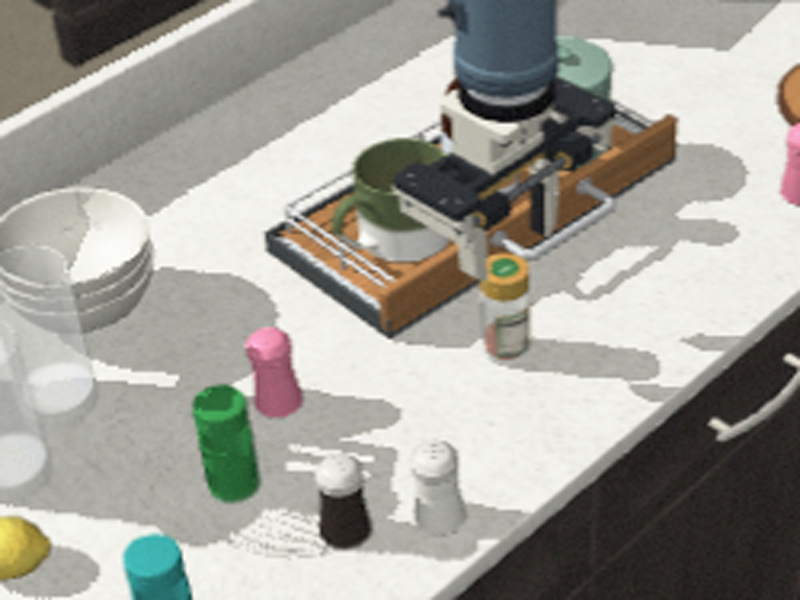

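Pepper (343,510) and salt (438,490) both stand aside, and the spice lid (505,268) lies midway between the tips (472,272) and (543,233). I take it now.

```bash
python3 -m handwheel '{"angular":[[0,0,0],[0,0,0],[0,0,0],[0,0,0],[0,0,0],[0,0,0],[0,0,0],[0,0,0],[0,0,0],[0,0,0]],"linear":[[0,0,0.02],[0,0,0.04],[0,0,0.06],[0,0,0.08],[0,0,0.085],[0,0,0.085],[0,0,0.085],[0,0,0.085],[0,0,0.085],[0,0,0.085]],"jaw":[0.75,0.75,0.75,0.75,0.75,0.75,0.35,0.35,0.35,0.35]}' 15
python3 -m handwheel '{"angular":[[0,0,0],[0,0,0],[0,0,0],[0,0,0],[0,0,0],[0,0,0],[0,0,0],[0,0,0],[0,0,0],[0,0,0]],"linear":[[0,0,0],[0,0,0],[0,0,0],[0,0,0],[0,0,-0.01],[0,0,-0.04],[0,0,-0.08],[0,0,-0.12],[0,-0.02,-0.14],[0,-0.05,-0.14]],"jaw":[0.35,0.35,0.35,0.35,0.35,0.35,0.35,0.35,0.35,0.35]}' 15
python3 -m handwheel '{"angular":[[0,0,0],[0,0,0],[0,0,0],[0,0,0],[0,0,0],[0,0,0],[0,0,0],[0,0,0],[0,0,0],[0,0,0]],"linear":[[0,-0.03,0],[0,-0.07,0],[0,-0.11,0],[-0.003,-0.134,0],[-0.003,-0.134,0.03],[-0.003,-0.134,0.07],[-0.003,-0.134,0.1],[-0.003,-0.134,0.125],[-0.003,-0.134,0.13],[-0.003,-0.134,0.13]],"jaw":[0.35,0.35,0.35,0.35,0.35,0.35,0.35,0.35,0.35,0.35]}' 15
```

```text
t: 18.35
tool_pos: [0.4782, 0.2163, 0.0364]
tcp_rot: [-0.0, 1.0, -0.0, 0.001]
force: [-0.7, 1.8, -0.1]
gripper_width: 0.455
finger_force: 0.5
t: 19.35
tool_pos: [0.4799, 0.2658, 0.1801]
tcp_rot: [-0.001, 1.0, -0.001, 0.003]
force: [0.9, -0.6, -1.6]
gripper_width: 0.438
finger_force: 15.0
t: 20.35
tool_pos: [0.4742, 0.3994, 0.045]
tcp_rot: [0.001, 1.0, -0.0, -0.001]
force: [0.0, -0.2, -0.8]
gripper_width: 0.441
finger_force: 15.0
```

```bash
python3 -m handwheel '{"angular":[[0,0,0],[0,0,0],[0,0,0],[0,0,0],[0,0,0],[0,0,0],[0,0,0],[0,0,0],[0,0,0],[0,0,0]],"linear":[[0,0,0.003],[0,0,0.006],[0,0,0.009],[0,0,0.0095],[0,0,0.0095],[0,0,0.0095],[0,0,0.0095],[0,0,0.0095],[0,0,0.0095],[0,0,0.0095]],"jaw":[0.35,0.35,0.35,0.35,0.35,0.35,0.75,0.75,0.75,0.75]}' 15
python3 -m handwheel '{"angular":[[0,0,0],[0,0,0],[0,0,0],[0,0,0],[0,0,0],[0,0,0],[0,0,0],[0,0,0],[0,0,0],[0,0,0]],"linear":[[0,0,-0.01],[0,0,-0.05],[0,0,-0.1],[0,0,-0.14],[0,0,-0.14],[0,0,-0.14],[0,0,-0.14],[0,0,-0.14],[0,0,-0.14],[0,0,-0.14]],"jaw":[0.75,0.75,0.75,0.75,0,0,0,0,0,0]}' 15
python3 - <<'E'
from h import *
t=vision.get_image("top")
a=cv2.resize(t[220:270,280:410],None,fx=6,fy=6,interpolation=cv2.INTER_CUBIC)
cv2.imwrite("pics/a4.png",a[:,:,::-1])
E
```

```text
t: 21.35
tool_pos: [0.4748, 0.4, 0.0363]
tcp_rot: [-0.0, 1.0, -0.0, 0.0]
force: [0.2, 0.2, -0.9]
gripper_width: 0.727
finger_force: 0.0
t: 22.35
tool_pos: [0.4744, 0.3997, 0.1751]
tcp_rot: [0.0, 1.0, -0.0, -0.001]
force: [0.4, 0.7, -0.0]
gripper_width: 0.279
finger_force: 0.0
```

View pics/a4.png

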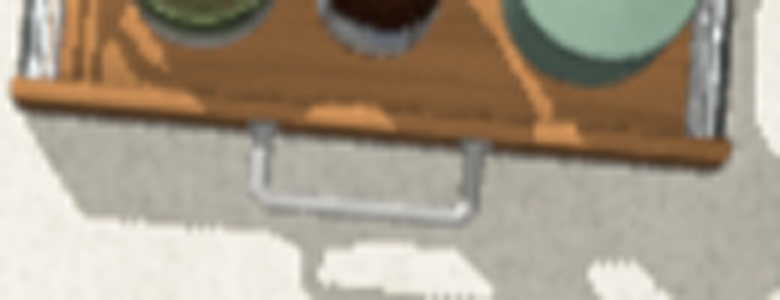

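```bash
python3 - <<'E'
from h import *
np.set_printoptions(precision=4,suppress=True)
c=lambda x,y:(280+x/6-.42,220+y/6-.42)
L,R=plane("top",c(262,199),.048),plane("top",c(462,212),.048)
print(L,R,(L+R)/2)
a,b=plane("top",c(15,106),.009),plane("top",c(725,165),.009)
print(a,b,(a+b)/2, np.arctan2((a-b)[0],(a-b)[1]))
E
```

```text
[0.5109 0.1425 0.048 ] [0.5061 0.0388 0.048 ] [0.5085 0.0907 0.048 ]
[0.5625 0.2748 0.009 ] [ 0.5383 -0.1041  0.009 ] [0.5504 0.0854 0.009 ] 0.06372712518379446
```

Bar centre is at about (0.510, 0.091) and the front board face at x≈0.5505, with the slide turned about −0.064 rad. I'll hook the shut fingers into the gap at x≈0.533.

```bash
python3 -m handwheel '{"angular":[[0,0,0],[0,0,0],[0,0,0],[0,0,0],[0,0,0],[0,0,0],[0,0,0],[0,0,0],[0,0,0],[0,0,0]],"linear":[[0,0.03,0],[0,0.07,0],[0.002,0.11,0],[0.004,0.15,0],[0.007,0.19,0],[0.01,0.23,0.02],[0.012,0.27,0.05],[0.015,0.3,0.075],[0.02,0.309,0.075],[0.03,0.309,0.075]],"jaw":[0,0,0,0,0,0,0,0,0,0]}' 20
python3 -m handwheel '{"angular":[[0,0,0],[0,0,0],[0,0,0],[0,0,0],[0,0,0],[0,0,0],[0,0,0],[0,0,0],[0,0,0],[0,0,0]],"linear":[[0.01,0,0],[0.02,0,0],[0.028,0,0],[0.028,0,0],[0.028,0,0.015],[0.028,0,0.025],[0.028,0,0.025],[0.028,0,0.025],[0.028,0,0.025],[0.028,0,0.025]],"jaw":[0,0,0,0,0,0,0,0,0,0]}' 20
python3 - <<'E'
from h import *
s=vision.get_image("scene")
a=cv2.resize(s[160:310,230:430],None,fx=4,fy=4,interpolation=cv2.INTER_CUBIC)
cv2.imwrite("pics/a5.png",a[:,:,::-1])
E
```

```text
t: 23.4
tool_pos: [0.5048, 0.0901, 0.1012]
tcp_rot: [-0.0, 1.0, -0.001, -0.001]
force: [0.5, 0.2, 0.5]
gripper_width: 0.003
finger_force: 0.0
t: 24.4
tool_pos: [0.5331, 0.0909, 0.0767]
tcp_rot: [0.0, 1.0, -0.0, 0.001]
force: [-0.3, 0.6, -0.5]
gripper_width: 0.005
finger_force: 0.0
```

View pics/a5.png

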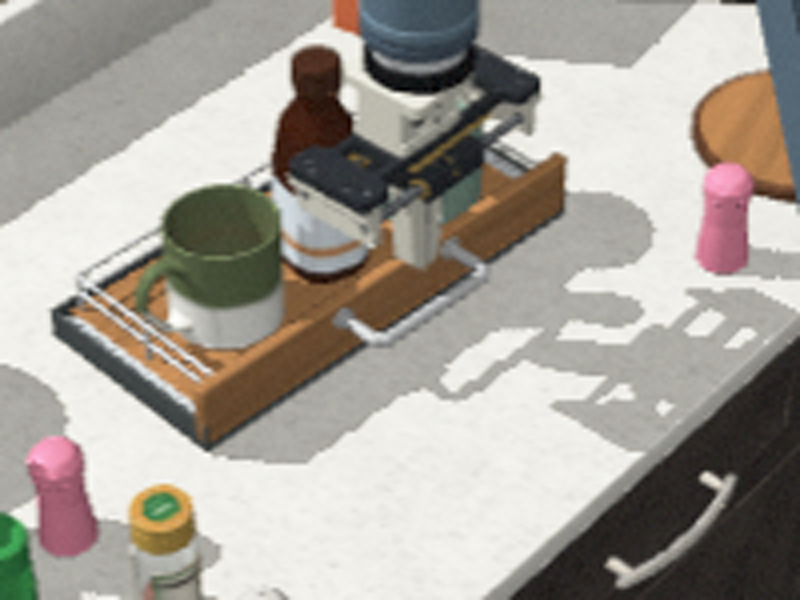

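```bash
python3 - <<'E'
from h import *
f=lambda P:(proj("scene",[P])[0]-[230,160])*4
print(f((.533,.0909,.0767)),f((.533,.0909,.048)),f((.51,.0909,.048)),f((.5505,.0909,.048)))
E
```

```text
[414.63750318 258.86432758] [414.40239128 288.98359325] [438.52288625 302.81832392] [396.27580337 278.58765164]
```

The tip lies over the gap in the crop at (415,262), and the projected bar centre (438,303) matches the picture, so I go down and pull gently.

```bash
python3 -m handwheel '{"angular":[[0,0,0],[0,0,0],[0,0,0],[0,0,0],[0,0,0],[0,0,0],[0,0,0],[0,0,0],[0,0,0],[0,0,0]],"linear":[[0,0,0.005],[0,0,0.01],[0,0,0.015],[0,0,0.02],[0,0,0.024],[0,0,0.024],[0,0,0.024],[0,0,0.024],[0,0,0.024],[0,0,0.024]],"jaw":[0,0,0,0,0,0,0,0,0,0]}' 20
python3 -m handwheel '{"angular":[[0,0,0],[0,0,0],[0,0,0],[0,0,0],[0,0,0],[0,0,0],[0,0,0],[0,0,0],[0,0,0],[0,0,0]],"linear":[[0,0,0.004],[0,0,0.008],[0,0,0.012],[0,0,0.016],[0,0,0.016],[0,0,0.016],[0,0,0.016],[0,0,0.016],[0,0,0.016],[0,0,0.016]],"jaw":[0,0,0,0,0,0,0,0,0,0]}' 20
```

```text
t: 25.45
tool_pos: [0.5329, 0.0909, 0.0524]
tcp_rot: [0.0, 1.0, -0.0, 0.0]
force: [-0.4, -0.1, -1.0]
gripper_width: 0.007
finger_force: 0.0
t: 26.45
tool_pos: [0.5328, 0.0909, 0.0363]
tcp_rot: [0.0, 1.0, -0.0, 0.0]
force: [-0.5, 0.8, 1.0]
gripper_width: 0.008
finger_force: 0.0
```

```bash
python3 -m handwheel '{"angular":[[0,0,0],[0,0,0],[0,0,0],[0,0,0],[0,0,0],[0,0,0],[0,0,0],[0,0,0],[0,0,0],[0,0,0]],"linear":[[-0.003,0,0],[-0.006,0,0],[-0.009,0,0],[-0.012,0,0],[-0.016,-0.0005,0],[-0.021,-0.001,0],[-0.027,-0.001,0],[-0.033,-0.0015,0],[-0.039,-0.002,0],[-0.045,-0.002,0]],"jaw":[0,0,0,0,0,0,0,0,0,0]}' 20
python3 -m handwheel '{"angular":[[0,0,0],[0,0,0],[0,0,0],[0,0,0],[0,0,0],[0,0,0],[0,0,0],[0,0,0],[0,0,0],[0,0,0]],"linear":[[-0.006,0,0],[-0.012,-0.0005,0],[-0.018,-0.001,0],[-0.024,-0.0015,0],[-0.03,-0.002,0],[-0.036,-0.002,0],[-0.042,-0.0025,0],[-0.048,-0.003,0],[-0.054,-0.0035,0],[-0.06,-0.004,0]],"jaw":[0,0,0,0,0,0,0,0,0,0]}' 20
```

```text
t: 27.45
tool_pos: [0.4871, 0.0931, 0.0362]
tcp_rot: [-0.0, 1.0, -0.0, 0.0]
force: [1.3, 1.6, -0.5]
gripper_width: 0.002
finger_force: 0.9
t: 28.45
tool_pos: [0.4272, 0.0968, 0.0362]
tcp_rot: [0.0, 1.0, 0.0, 0.0]
force: [1.1, -0.5, -0.2]
gripper_width: 0.004
finger_force: 0.9
```

```bash
python3 -m handwheel '{"angular":[[0,0,0],[0,0,0],[0,0,0],[0,0,0],[0,0,0],[0,0,0],[0,0,0],[0,0,0],[0,0,0],[0,0,0]],"linear":[[-0.006,-0.0005,0],[-0.012,-0.001,0],[-0.018,-0.001,0],[-0.024,-0.0015,0],[-0.029,-0.002,0],[-0.033,-0.002,0],[-0.036,-0.0025,0],[-0.036,-0.0025,0],[-0.036,-0.0025,0],[-0.036,-0.0025,0]],"jaw":[0,0,0,0,0,0,0,0,0,0]}' 20
python3 -m handwheel '{"angular":[[0,0,0],[0,0,0],[0,0,0],[0,0,0],[0,0,0],[0,0,0],[0,0,0],[0,0,0],[0,0,0],[0,0,0]],"linear":[[0.004,0,0],[0.009,0,0],[0.009,0,-0.02],[0.009,0,-0.06],[0.009,0,-0.1],[0.009,-0.02,-0.13],[0.009,-0.06,-0.16],[0.009,-0.11,-0.19],[0.009,-0.16,-0.22],[0.009,-0.2,-0.22]],"jaw":[0,0,0,0,0,0,0,0.3,0.6,0.75]}' 20
python3 - <<'E'
from h import *
t=vision.get_image("top"); s=vision.get_image("scene")
cv2.imwrite("pics/t6.png",t[:,:,::-1]);cv2.imwrite("pics/s6.png",s[:,:,::-1])
A=cv2.resize(t[195:295,270:430],None,fx=5,fy=3.0*5/3)[:300*5//3]
B=cv2.resize(s[170:320,220:420],None,fx=4,fy=4)
a=np.vstack([cv2.resize(t[195:295,270:430],(480,300),interpolation=cv2.INTER_CUBIC),cv2.resize(s[170:270,250:410],(480,300),interpolation=cv2.INTER_CUBIC)])
cv2.imwrite("pics/a6.png",a[:,:,::-1])
E
```

```text
t: 29.45
tool_pos: [0.3914, 0.0995, 0.036]
tcp_rot: [-0.0, 1.0, -0.0, -0.0]
force: [0.1, -0.2, 0.1]
gripper_width: 0.005
finger_force: 0.0
t: 30.45
tool_pos: [0.4023, 0.2966, 0.2588]
tcp_rot: [-0.001, 1.0, -0.001, 0.003]
force: [1.0, -0.1, -0.3]
gripper_width: 0.211
finger_force: 0.0
```

View pics/a6.png

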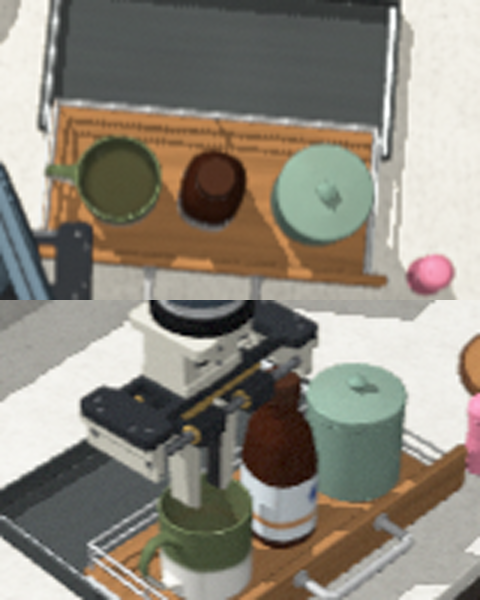

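The tray is out. The bottle stands upright with its cap at crop (216,177) in top and (288,378) in the scene half, and the mug and canister are standing.

```bash
python3 - <<'E'
from h import *
np.set_printoptions(precision=4,suppress=True)
c=lambda x,y:(270+x/3-.33,195+y/3-.33)
p=plane("top",c(216,174),.207);print(p, tri((250+288/3-.33,170+79/3-.33),c(216,174)))
L=plane("top",c(147,297),.048); print(L)
hs=cv2.cvtColor(cv2.imread("pics/t6.png"),cv2.COLOR_BGR2HSV); 
r=cv2.imread("pics/t6.png")[235:275,325:362].astype(int); print(r[::4,::3].sum(2))
E
```

```text
[0.4944 0.0918 0.207 ] (array([0.4938, 0.0905, 0.2001]), np.float64(0.003377816215550782))
[0.384  0.1542 0.048 ]
[[407 403 397 400 400 398 355 381 434 453 447 456 521]
 [320 344 314 293 300 300 260 256 336 339 339 355 371]
 [382 327 335 319 287 343 304 272 364 367 367 404 402]
 [378 380 380 240 109 117 111  99 316 368 368 372 374]
 [415 412 348 108 161 160 160 162  69 354 375 379 375]
 [405 419 108 106 165 155 163 161  61 317 409 405 345]
 [280 414  83  95  99 148 144  74  61 247 383 387 305]
 [273 279  71  73  70  74  69  59  93 272 361 423 261]
 [281 276 247  93  55  57  57  71 268 269 272 384 302]
 [274 282 281 278 300 311 321 286 287 290 286 285 405]]
```

```bash
python3 -m handwheel '{"angular":[[0,0,0],[0,0,0],[0,0,0],[0,0,0],[0,0,0],[0,0,0],[0,0,0],[0,0,0],[0,0,0],[0,0,0]],"linear":[[0.015,0.035,0],[0.03,0.07,0],[0.05,0.11,0],[0.07,0.15,0],[0.085,0.185,0],[0.092,0.205,0],[0.092,0.205,0],[0.092,0.205,0],[0.092,0.205,0.02],[0.092,0.205,0.035]],"jaw":[0.75,0.75,0.75,0.75,0.75,0.75,0.75,0.75,0.75,0.75]}' 40
python3 - <<'E'
from h import *
s=vision.get_image("scene")
a=cv2.resize(s[150:290,240:440],None,fx=4,fy=4,interpolation=cv2.INTER_CUBIC)
cv2.imwrite("pics/a7.png",a[:,:,::-1])
E
```

```text
t: 31.55
tool_pos: [0.4921, 0.0907, 0.2199]
tcp_rot: [-0.0, 1.0, 0.001, 0.0]
force: [-0.8, 0.4, -0.9]
gripper_width: 0.749
finger_force: 0.0
```

View pics/a7.png

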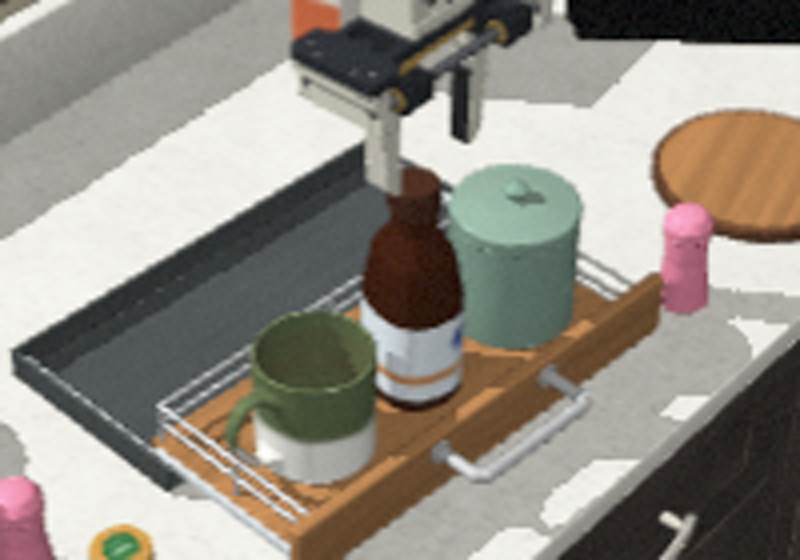

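The cap (413,181) lies between the tips (383,190) and (468,140), slightly nearer the left one. I shift 2 mm and grip.

```bash
python3 -m handwheel '{"angular":[[0,0,0],[0,0,0],[0,0,0],[0,0,0],[0,0,0],[0,0,0],[0,0,0],[0,0,0],[0,0,0],[0,0,0]],"linear":[[0.001,-0.002,0.01],[0.001,-0.002,0.02],[0.001,-0.002,0.03],[0.001,-0.002,0.039],[0.001,-0.002,0.039],[0.001,-0.002,0.039],[0.001,-0.002,0.039],[0.001,-0.002,0.039],[0.001,-0.002,0.039],[0.001,-0.002,0.039]],"jaw":[0.75,0.75,0.75,0.75,0.75,0.55,0.5,0.45,0.4,0.35]}' 40
python3 -m handwheel '{"angular":[[0,0,0],[0,0,0],[0,0,0],[0,0,0],[0,0,0],[0,0,0],[0,0,0],[0,0,0],[0,0,0],[0,0,0]],"linear":[[0,0,0],[0,0,0],[0,0,0],[0,0,0],[0,0,-0.003],[0,0,-0.008],[0,0,-0.015],[0,0,-0.02],[0,0,-0.02],[0,0,-0.02]],"jaw":[0.3,0.3,0.3,0.3,0.3,0.3,0.3,0.3,0.3,0.3]}' 40
```

```text
t: 32.6
tool_pos: [0.4938, 0.0917, 0.1817]
tcp_rot: [-0.0, 1.0, -0.0, 0.0]
force: [-0.0, 0.9, 2.1]
gripper_width: 0.385
finger_force: 40.0
t: 33.6
tool_pos: [0.4937, 0.0915, 0.2015]
tcp_rot: [0.0, 1.0, -0.0, 0.0]
force: [-0.3, -0.3, -4.1]
gripper_width: 0.383
finger_force: 40.0
```

```bash
python3 -m handwheel '{"angular":[[0,0,0],[0,0,0],[0,0,0],[0,0,0],[0,0,0],[0,0,0],[0,0,0],[0,0,0],[0,0,0],[0,0,0]],"linear":[[0,0,-0.01],[0,0,-0.025],[0,0,-0.04],[0,0,-0.055],[0,0,-0.07],[0,0,-0.085],[0,0,-0.1],[0,0,-0.115],[0,0,-0.125],[0,0,-0.13]],"jaw":[0.3,0.3,0.3,0.3,0.3,0.3,0.3,0.3,0.3,0.3]}' 40
python3 -m handwheel '{"angular":[[0,0,0],[0,0,0],[0,0,0],[0,0,0],[0,0,0],[0,0,0],[0,0,0],[0,0,0],[0,0,0],[0,0,0]],"linear":[[0,0.006,0],[-0.002,0.018,0],[-0.004,0.035,0],[-0.006,0.055,0],[-0.008,0.075,0],[-0.01,0.095,0],[-0.012,0.115,0],[-0.014,0.135,0],[-0.016,0.155,0],[-0.018,0.175,0]],"jaw":[0.3,0.3,0.3,0.3,0.3,0.3,0.3,0.3,0.3,0.3]}' 40
python3 -m handwheel '{"angular":[[0,0,0],[0,0,0],[0,0,0],[0,0,0],[0,0,0],[0,0,0],[0,0,0],[0,0,0],[0,0,0],[0,0,0]],"linear":[[-0.002,0.02,0],[-0.004,0.04,0],[-0.006,0.06,0],[-0.008,0.08,0],[-0.01,0.1,0],[-0.012,0.12,0],[-0.014,0.14,0],[-0.016,0.16,0],[-0.018,0.18,0],[-0.02,0.2,0]],"jaw":[0.3,0.3,0.3,0.3,0.3,0.3,0.3,0.3,0.3,0.3]}' 40
python3 -m handwheel '{"angular":[[0,0,0],[0,0,0],[0,0,0],[0,0,0],[0,0,0],[0,0,0],[0,0,0],[0,0,0],[0,0,0],[0,0,0]],"linear":[[-0.001,0.012,0],[-0.001,0.018,0],[-0.001,0.0185,0],[-0.001,0.0185,0.015],[-0.001,0.0185,0.035],[-0.001,0.0185,0.06],[-0.001,0.0185,0.085],[-0.001,0.0185,0.11],[-0.001,0.0185,0.12],[-0.001,0.0185,0.125]],"jaw":[0.3,0.3,0.3,0.3,0.3,0.3,0.3,0.3,0.3,0.3]}' 40
python3 - <<'E'
from h import *
t=vision.get_image("top"); s=vision.get_image("scene")
a=np.hstack([cv2.resize(s[130:280,330:480],(400,400),interpolation=cv2.INTER_CUBIC),cv2.resize(t[210:330,400:520],(400,400),interpolation=cv2.INTER_CUBIC)])
cv2.imwrite("pics/a8.png",a[:,:,::-1])
E
```

```text
t: 34.6
tool_pos: [0.494, 0.0916, 0.3326]
tcp_rot: [0.0, 1.0, -0.0, 0.001]
force: [0.9, 0.2, -3.6]
gripper_width: 0.385
finger_force: 40.0
t: 35.6
tool_pos: [0.4746, -0.085, 0.3305]
tcp_rot: [-0.0, 1.0, -0.0, -0.001]
force: [-0.7, -0.6, -2.7]
gripper_width: 0.385
finger_force: 40.0
t: 36.6
tool_pos: [0.4543, -0.2848, 0.3303]
tcp_rot: [-0.001, 1.0, -0.0, -0.001]
force: [0.3, 0.2, -3.5]
gripper_width: 0.382
finger_force: 40.0
t: 37.6
tool_pos: [0.4544, -0.3009, 0.2056]
tcp_rot: [-0.001, 1.0, 0.0, -0.001]
force: [-0.3, -0.6, -3.5]
gripper_width: 0.386
finger_force: 40.0
```

View pics/a8.png

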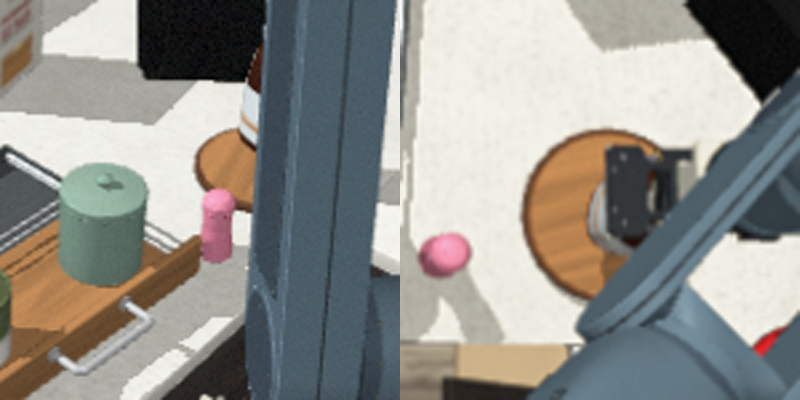

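Bottle over the board (top crop ~(610,225) against board centre ~(610,215)); the arm hides the rest. I lower it slowly.

```bash
python3 -m handwheel '{"angular":[[0,0,0],[0,0,0],[0,0,0],[0,0,0],[0,0,0],[0,0,0],[0,0,0],[0,0,0],[0,0,0],[0,0,0]],"linear":[[0,0,0.006],[0,0,0.012],[0,0,0.018],[0,0,0.023],[0,0,0.028],[0,0,0.032],[0,0,0.034],[0,0,0.034],[0,0,0.034],[0,0,0.034]],"jaw":[0.3,0.3,0.3,0.3,0.3,0.3,0.3,0.3,0.3,0.3]}' 40
python3 -m handwheel '{"angular":[[0,0,0],[0,0,0],[0,0,0],[0,0,0],[0,0,0],[0,0,0],[0,0,0],[0,0,0],[0,0,0],[0,0,0]],"linear":[[0,0,0.0005],[0,0,0.001],[0,0,0.0015],[0,0,0.0015],[0,0,0.0015],[0,0,0.0015],[0,0,0.0015],[0,0,0.0015],[0,0,0.0015],[0,0,0.0015]],"jaw":[0.3,0.3,0.3,0.3,0.3,0.3,0.3,0.3,0.3,0.3]}' 40
```

```text
t: 38.7
tool_pos: [0.4548, -0.3021, 0.1727]
tcp_rot: [0.0, 1.0, -0.0, 0.0]
force: [0.5, 0.9, -3.6]
gripper_width: 0.385
finger_force: 40.0
t: 39.7
tool_pos: [0.4546, -0.3019, 0.1709]
tcp_rot: [-0.0, 1.0, -0.0, -0.0]
force: [0.6, -0.3, -3.4]
gripper_width: 0.383
finger_force: 40.0
```

```bash
python3 -m handwheel '{"angular":[[0,0,0],[0,0,0],[0,0,0],[0,0,0],[0,0,0],[0,0,0],[0,0,0],[0,0,0],[0,0,0],[0,0,0]],"linear":[[0,0,0.0005],[0,0,0.001],[0,0,0.0015],[0,0,0.0018],[0,0,0.0018],[0,0,0.0018],[0,0,0.0018],[0,0,0.0018],[0,0,0.0018],[0,0,0.0018]],"jaw":[0.3,0.3,0.3,0.3,0.3,0.3,0.3,0.3,0.3,0.3]}' 40
```

```text
t: 40.7
tool_pos: [0.4549, -0.3021, 0.1697]
tcp_rot: [0.0, 1.0, -0.0, 0.0]
force: [-0.3, 0.8, 5.4]
gripper_width: 0.383
finger_force: 40.0
```

```bash
python3 -m handwheel '{"angular":[[0,0,0],[0,0,0],[0,0,0],[0,0,0],[0,0,0],[0,0,0],[0,0,0],[0,0,0],[0,0,0],[0,0,0]],"linear":[[0,0,0],[0,0,0],[0,0,0],[0,0,0],[0,0,0],[0,0,0],[0,0,-0.01],[0,0,-0.03],[0,0,-0.06],[0,0,-0.09]],"jaw":[0.5,0.6,0.75,0.75,0.75,0.75,0.75,0.75,0.75,0.75]}' 20
python3 -m handwheel '{"angular":[[0,0,0],[0,0,0],[0,0,0],[0,0,0],[0,0,0],[0,0,0],[0,0,0],[0,0,0],[0,0,0],[0,0,0]],"linear":[[-0.005,-0.035,0],[-0.01,-0.075,0],[-0.016,-0.12,0],[-0.022,-0.165,0],[-0.028,-0.21,0],[-0.034,-0.255,0],[-0.04,-0.3,0],[-0.046,-0.345,0],[-0.052,-0.385,0],[-0.0545,-0.4015,0]],"jaw":[0.75,0.75,0.75,0,0,0,0,0,0,0]}' 20
python3 -m handwheel '{"angular":[[0,0,0],[0,0,0],[0,0,0],[0,0,0],[0,0,0],[0,0,0],[0,0,0],[0,0,0],[0,0,0],[0,0,0]],"linear":[[0,0,0.03],[0,0,0.07],[0,0,0.11],[0,0,0.14],[0,0,0.16],[0,0,0.175],[0,0,0.18],[0,0,0.18],[0,0,0.18],[0,0,0.18]],"jaw":[0,0,0,0,0,0,0,0,0,0]}' 20
python3 - <<'E'
from h import *
t=vision.get_image("top"); s=vision.get_image("scene"); cv2.imwrite("pics/t9.png",t[:,:,::-1]);cv2.imwrite("pics/s9.png",s[:,:,::-1])
a=np.hstack([cv2.resize(s[130:330,250:450],(400,400),interpolation=cv2.INTER_CUBIC),cv2.resize(t[200:300,420:520],(400,400),interpolation=cv2.INTER_CUBIC)])
cv2.imwrite("pics/a9.png",a[:,:,::-1])
E
```

```text
t: 41.7
tool_pos: [0.4544, -0.3018, 0.2606]
tcp_rot: [-0.0, 1.0, -0.0, -0.0]
force: [1.1, -0.3, -0.2]
gripper_width: 0.748
finger_force: 0.0
t: 42.7
tool_pos: [0.3993, 0.1025, 0.2602]
tcp_rot: [-0.001, 1.0, 0.001, 0.001]
force: [-0.1, -0.2, 0.4]
gripper_width: 0.195
finger_force: 0.0
t: 43.7
tool_pos: [0.4011, 0.0996, 0.0801]
tcp_rot: [0.0, 1.0, -0.0, 0.001]
force: [0.2, 0.1, -0.3]
gripper_width: 0.006
finger_force: 0.0
```

View pics/a9.png

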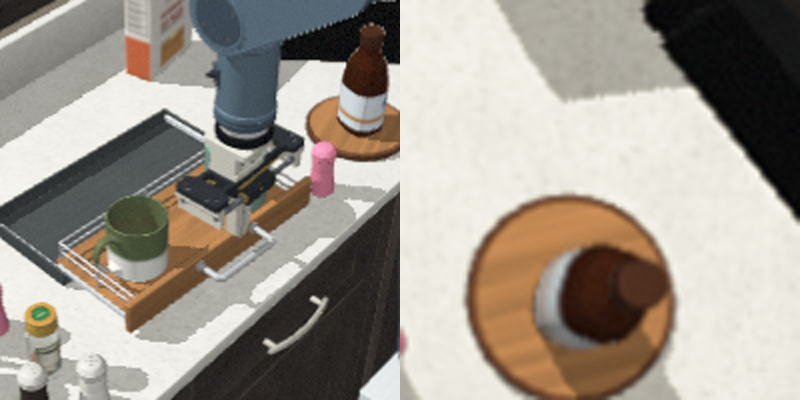

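The bottle stands upright on the board in both views (cap at top ≈(480,271)). Now I push the tray home.

```bash
python3 - <<'E'
from h import *
print(plane("top",(479.7,271),.207), plane("top",(479.7,271),.195))
E
python3 -m handwheel '{"angular":[[0,0,0],[0,0,0],[0,0,0],[0,0,0],[0,0,0],[0,0,0],[0,0,0],[0,0,0],[0,0,0],[0,0,0]],"linear":[[0,0,0.01],[0,0,0.02],[0,0,0.03],[0,0,0.04],[0,0,0.044],[0,0,0.044],[0.003,0,0.044],[0.006,0,0.044],[0.009,0,0.044],[0.012,0,0.044]],"jaw":[0,0,0,0,0,0,0,0,0,0]}' 20
python3 -m handwheel '{"angular":[[0,0,0],[0,0,0],[0,0,0],[0,0,0],[0,0,0],[0,0,0],[0,0,0],[0,0,0],[0,0,0],[0,0,0]],"linear":[[0.004,0,0],[0.009,0.0005,0],[0.015,0.001,0],[0.021,0.001,0],[0.027,0.0015,0],[0.033,0.002,0],[0.039,0.0025,0],[0.045,0.003,0],[0.051,0.003,0],[0.057,0.0035,0]],"jaw":[0,0,0,0,0,0,0,0,0,0]}' 20
python3 -m handwheel '{"angular":[[0,0,0],[0,0,0],[0,0,0],[0,0,0],[0,0,0],[0,0,0],[0,0,0],[0,0,0],[0,0,0],[0,0,0]],"linear":[[0.006,0,0],[0.012,0.0005,0],[0.018,0.001,0],[0.024,0.001,0],[0.03,0.0015,0],[0.036,0.002,0],[0.042,0.0025,0],[0.048,0.003,0],[0.053,0.003,0],[0.056,0.0035,0]],"jaw":[0,0,0,0,0,0,0,0,0,0]}' 20
```

```text
[ 0.45002989 -0.29668095  0.207     ] [ 0.45099914 -0.30051858  0.195     ]
t: 44.8
tool_pos: [0.4123, 0.0995, 0.0352]
tcp_rot: [0.0, 1.0, -0.0, -0.0]
force: [-1.6, -0.6, 0.2]
gripper_width: 0.002
finger_force: 0.8
t: 45.8
tool_pos: [0.4697, 0.096, 0.0351]
tcp_rot: [0.0, 1.0, -0.0, -0.0]
force: [-1.9, -0.7, 0.6]
gripper_width: 0.006
finger_force: 0.9
t: 46.8
tool_pos: [0.5259, 0.0927, 0.0351]
tcp_rot: [-0.0, 1.0, -0.0, 0.0]
force: [-1.2, 1.5, 0.3]
gripper_width: 0.005
finger_force: 0.9
```

```bash
python3 -m handwheel '{"angular":[[0,0,0],[0,0,0],[0,0,0],[0,0,0],[0,0,0],[0,0,0],[0,0,0],[0,0,0],[0,0,0],[0,0,0]],"linear":[[0.002,0,0],[0.004,0,0],[0.006,0,0],[0.008,0,0],[0.009,0,0],[0.01,0.0005,0],[0.011,0.0005,0],[0.012,0.0005,0],[0.012,0.0005,0],[0.012,0.0005,0]],"jaw":[0,0,0,0,0,0,0,0,0,0]}' 20
python3 -m handwheel '{"angular":[[0,0,0],[0,0,0],[0,0,0],[0,0,0],[0,0,0],[0,0,0],[0,0,0],[0,0,0],[0,0,0],[0,0,0]],"linear":[[0.0005,0,0],[0.001,0,0],[0.0015,0,0],[0.002,0,0],[0.002,0,0],[0.002,0,0],[0.002,0,0],[0.002,0,0],[0.002,0,0],[0.002,0,0]],"jaw":[0,0,0,0,0,0,0,0,0,0]}' 20
```

```text
t: 47.8
tool_pos: [0.5374, 0.0921, 0.0351]
tcp_rot: [-0.0, 1.0, -0.0, 0.0]
force: [-0.7, 0.5, -0.5]
gripper_width: 0.007
finger_force: 0.3
t: 48.8
tool_pos: [0.5393, 0.092, 0.0351]
tcp_rot: [0.0, 1.0, -0.0, 0.0]
force: [-1.0, -0.8, 1.0]
gripper_width: 0.005
finger_force: 0.3
```

```bash
python3 -m handwheel '{"angular":[[0,0,0],[0,0,0],[0,0,0],[0,0,0],[0,0,0],[0,0,0],[0,0,0],[0,0,0],[0,0,0],[0,0,0]],"linear":[[0.0005,0,0],[0.001,0,0],[0.0015,0,0],[0.002,0,0],[0.002,0,0],[0.002,0,0],[0.002,0,0],[0.002,0,0],[0.002,0,0],[0.002,0,0]],"jaw":[0,0,0,0,0,0,0,0,0,0]}' 20
python3 -m handwheel '{"angular":[[0,0,0],[0,0,0],[0,0,0],[0,0,0],[0,0,0],[0,0,0],[0,0,0],[0,0,0],[0,0,0],[0,0,0]],"linear":[[0.0005,0,0],[0.001,0,0],[0.0015,0,0],[0.002,0,0],[0.002,0,0],[0.002,0,0],[0.002,0,0],[0.002,0,0],[0.002,0,0],[0.002,0,0]],"jaw":[0,0,0,0,0,0,0,0,0,0]}' 20
```

```text
t: 49.8
tool_pos: [0.541, 0.092, 0.0351]
tcp_rot: [0.0, 1.0, -0.0, -0.0]
force: [-2.8, -1.6, 1.4]
gripper_width: 0.005
finger_force: 1.5
t: 50.8
tool_pos: [0.541, 0.0921, 0.0349]
tcp_rot: [0.0, 1.0, -0.0, -0.002]
force: [-8.5, -1.4, 6.9]
gripper_width: 0.003
finger_force: 4.2
```

The tray is at its stop: the finger stalled at x 0.541 with 8.5 N. I back out and fetch the spice jar first.

```bash
python3 -m handwheel '{"angular":[[0,0,0],[0,0,0],[0,0,0],[0,0,0],[0,0,0],[0,0,0],[0,0,0],[0,0,0],[0,0,0],[0,0,0]],"linear":[[-0.006,0,0],[-0.011,0,0],[-0.011,0,0],[-0.011,0,-0.02],[-0.011,0,-0.04],[-0.015,0,-0.07],[-0.04,-0.01,-0.1],[-0.06,-0.04,-0.13],[-0.068,-0.08,-0.14],[-0.068,-0.12,-0.14]],"jaw":[0,0,0,0,0,0,0,0,0,0.3]}' 15
python3 -m handwheel '{"angular":[[0,0,0],[0,0,0],[0,0,0],[0,0,0],[0,0,0],[0,0,0],[0,0,0],[0,0,0],[0,0,0],[0,0,0]],"linear":[[0,-0.04,0],[0,-0.08,0],[0,-0.12,0],[0,-0.16,0],[0,-0.185,0],[0,-0.188,0],[0,-0.188,0],[0,-0.188,0],[0,-0.188,0.02],[0,-0.188,0.04]],"jaw":[0.75,0.75,0.75,0.75,0.75,0.75,0.75,0.75,0.75,0.75]}' 15
```

```text
t: 51.8
tool_pos: [0.476, 0.2135, 0.178]
tcp_rot: [-0.001, 1.0, -0.001, 0.003]
force: [1.5, -0.4, 0.5]
gripper_width: 0.053
finger_force: 0.0
t: 52.8
tool_pos: [0.4763, 0.3988, 0.1357]
tcp_rot: [-0.0, 1.0, -0.001, 0.001]
force: [0.7, 0.1, -1.0]
gripper_width: 0.746
finger_force: 0.0
```

```bash
python3 -m handwheel '{"angular":[[0,0,0],[0,0,0],[0,0,0],[0,0,0],[0,0,0],[0,0,0],[0,0,0],[0,0,0],[0,0,0],[0,0,0]],"linear":[[-0.001,-0.001,0.03],[-0.001,-0.001,0.06],[-0.001,-0.001,0.09],[-0.001,-0.001,0.099],[-0.001,-0.001,0.099],[-0.001,-0.001,0.099],[-0.001,-0.001,0.099],[-0.001,-0.001,0.099],[-0.001,-0.001,0.099],[-0.001,-0.001,0.099]],"jaw":[0.75,0.75,0.75,0.75,0.75,0.75,0.35,0.35,0.35,0.35]}' 15
python3 -m handwheel '{"angular":[[0,0,0],[0,0,0],[0,0,0],[0,0,0],[0,0,0],[0,0,0],[0,0,0],[0,0,0],[0,0,0],[0,0,0]],"linear":[[0,0,0],[0,0,0],[0,0,0],[0,0,0],[0,0,-0.01],[0,0,-0.04],[0,0,-0.08],[0,0,-0.12],[0,0.02,-0.14],[0,0.05,-0.14]],"jaw":[0.35,0.35,0.35,0.35,0.35,0.35,0.35,0.35,0.35,0.35]}' 15
python3 -m handwheel '{"angular":[[0,0,0],[0,0,0],[0,0,0],[0,0,0],[0,0,0],[0,0,0],[0,0,0],[0,0,0],[0,0,0],[0,0,0]],"linear":[[0,0.03,0],[0,0.07,0],[0.002,0.11,0],[0.003,0.134,0],[0.003,0.134,0.03],[0.003,0.134,0.07],[0.003,0.134,0.1],[0.003,0.134,0.125],[0.003,0.134,0.13],[0.003,0.134,0.13]],"jaw":[0.35,0.35,0.35,0.35,0.35,0.35,0.35,0.35,0.35,0.35]}' 15
```

```text
t: 53.8
tool_pos: [0.4744, 0.4012, 0.0367]
tcp_rot: [-0.0, 1.0, 0.0, 0.0]
force: [1.0, -1.7, 1.1]
gripper_width: 0.454
finger_force: 0.6
t: 54.8
tool_pos: [0.4761, 0.3528, 0.1804]
tcp_rot: [-0.002, 1.0, 0.001, 0.003]
force: [0.3, -1.2, -1.0]
gripper_width: 0.44
finger_force: 15.0
t: 55.8
tool_pos: [0.4767, 0.217, 0.0457]
tcp_rot: [0.0, 1.0, -0.0, -0.001]
force: [-0.1, -0.3, -0.3]
gripper_width: 0.438
finger_force: 15.0
```

```bash
python3 -m handwheel '{"angular":[[0,0,0],[0,0,0],[0,0,0],[0,0,0],[0,0,0],[0,0,0],[0,0,0],[0,0,0],[0,0,0],[0,0,0]],"linear":[[0.001,0.001,0.003],[0.001,0.001,0.006],[0.001,0.001,0.008],[0.001,0.001,0.0095],[0.001,0.001,0.0095],[0.001,0.001,0.0095],[0.001,0.001,0.0095],[0.001,0.001,0.0095],[0.001,0.001,0.0095],[0.001,0.001,0.0095]],"jaw":[0.35,0.35,0.35,0.35,0.35,0.35,0.75,0.75,0.75,0.75]}' 15
python3 -m handwheel '{"angular":[[0,0,0],[0,0,0],[0,0,0],[0,0,0],[0,0,0],[0,0,0],[0,0,0],[0,0,0],[0,0,0],[0,0,0]],"linear":[[0,0,-0.01],[0,0,-0.05],[0,0,-0.1],[0,0,-0.14],[-0.008,-0.04,-0.14],[-0.016,-0.08,-0.14],[-0.024,-0.12,-0.14],[-0.032,-0.16,-0.14],[-0.04,-0.2,-0.14],[-0.048,-0.244,-0.14]],"jaw":[0.75,0.75,0.75,0.75,0.75,0.75,0.75,0.75,0.75,0.75]}' 15
python3 -m handwheel '{"angular":[[0,0,0],[0,0,0],[0,0,0],[0,0,0],[0,0,0],[0,0,0],[0,0,0],[0,0,0],[0,0,0],[0,0,0]],"linear":[[0,0,0],[0,0,0],[0,0,0],[0,0,0.02],[0,0,0.04],[0,0,0.04],[0,0,0.04],[0,0,0.04],[0,0,0.04],[0,0,0.04]],"jaw":[0.75,0.75,0.75,0.75,0.75,0.75,0.75,0.75,0.75,0.75]}' 15
```

```text
t: 56.8
tool_pos: [0.4783, 0.2161, 0.0367]
tcp_rot: [-0.0, 1.0, -0.0, 0.0]
force: [-0.2, -1.4, 0.1]
gripper_width: 0.72
finger_force: 0.0
t: 57.8
tool_pos: [0.4298, 0.4614, 0.1776]
tcp_rot: [-0.0, 1.0, -0.0, 0.0]
force: [0.1, 0.1, 0.6]
gripper_width: 0.755
finger_force: 0.0
t: 58.8
tool_pos: [0.4307, 0.4603, 0.1376]
tcp_rot: [-0.001, 1.0, -0.0, 0.001]
force: [0.2, 0.2, -0.8]
gripper_width: 0.755
finger_force: 0.0
```

```bash
python3 -m handwheel '{"angular":[[0,0,0],[0,0,0],[0,0,0],[0,0,0],[0,0,0],[0,0,0],[0,0,0],[0,0,0],[0,0,0],[0,0,0]],"linear":[[-0.0005,0,0.03],[-0.0005,0,0.06],[-0.0005,0,0.09],[-0.0005,0,0.101],[-0.0005,0,0.101],[-0.0005,0,0.101],[-0.0005,0,0.101],[-0.0005,0,0.101],[-0.0005,0,0.101],[-0.0005,0,0.101]],"jaw":[0.75,0.75,0.75,0.75,0.75,0.75,0.3,0.3,0.3,0.3]}' 15
python3 -m handwheel '{"angular":[[0,0,0],[0,0,0],[0,0,0],[0,0,0],[0,0,0],[0,0,0],[0,0,0],[0,0,0],[0,0,0],[0,0,0]],"linear":[[0,0,0],[0,0,0],[0,0,0],[0,0,0],[0,0,0],[0,0,-0.01],[0,0,-0.04],[0,0,-0.08],[0,0,-0.12],[0,0,-0.14]],"jaw":[0.3,0.3,0.3,0.3,0.3,0.3,0.3,0.3,0.3,0.3]}' 15
python3 -m handwheel '{"angular":[[0,0,0],[0,0,0],[0,0,0],[0,0,0],[0,0,0],[0,0,0],[0,0,0],[0,0,0],[0,0,0],[0,0,0]],"linear":[[0.001,0.02,0],[0.003,0.06,0],[0.005,0.1,0],[0.007,0.14,0],[0.009,0.18,0],[0.011,0.22,0],[0.013,0.26,0],[0.015,0.3,0],[0.017,0.34,0],[0.019,0.38,0]],"jaw":[0.3,0.3,0.3,0.3,0.3,0.3,0.3,0.3,0.3,0.3]}' 15
python3 -m handwheel '{"angular":[[0,0,0],[0,0,0],[0,0,0],[0,0,0],[0,0,0],[0,0,0],[0,0,0],[0,0,0],[0,0,0],[0,0,0]],"linear":[[0.002,0.04,0],[0.004,0.08,0],[0.005,0.1,0],[0.005,0.104,0],[0.005,0.104,0.03],[0.005,0.104,0.06],[0.005,0.104,0.1],[0.005,0.104,0.125],[0.005,0.104,0.13],[0.005,0.104,0.13]],"jaw":[0.3,0.3,0.3,0.3,0.3,0.3,0.3,0.3,0.3,0.3]}' 15
```

```text
t: 59.8
tool_pos: [0.43, 0.4603, 0.0362]
tcp_rot: [-0.0, 1.0, -0.0, 0.0]
force: [-0.2, 1.0, 0.1]
gripper_width: 0.452
finger_force: 0.0
t: 60.8
tool_pos: [0.4308, 0.4608, 0.1796]
tcp_rot: [-0.001, 1.0, -0.0, 0.002]
force: [0.4, 0.9, -0.7]
gripper_width: 0.396
finger_force: 14.9
t: 61.8
tool_pos: [0.4481, 0.0785, 0.1757]
tcp_rot: [0.0, 1.0, -0.0, -0.0]
force: [0.8, -0.3, -1.1]
gripper_width: 0.398
finger_force: 14.9
t: 62.8
tool_pos: [0.4531, -0.0231, 0.0453]
tcp_rot: [-0.0, 1.0, 0.0, -0.001]
force: [-0.2, -0.9, -2.1]
gripper_width: 0.397
finger_force: 14.9
```

```bash
python3 -m handwheel '{"angular":[[0,0,0],[0,0,0],[0,0,0],[0,0,0],[0,0,0],[0,0,0],[0,0,0],[0,0,0],[0,0,0],[0,0,0]],"linear":[[0,0.0005,0.003],[0,0.0005,0.006],[0,0.0005,0.008],[0,0.0005,0.01],[0,0.0005,0.01],[0,0.0005,0.01],[0,0.0005,0.01],[0,0.0005,0.01],[0,0.0005,0.01],[0,0.0005,0.01]],"jaw":[0.3,0.3,0.3,0.3,0.3,0.3,0.75,0.75,0.75,0.75]}' 15
python3 -m handwheel '{"angular":[[0,0,0],[0,0,0],[0,0,0],[0,0,0],[0,0,0],[0,0,0],[0,0,0],[0,0,0],[0,0,0],[0,0,0]],"linear":[[0,0,-0.01],[0,0,-0.05],[0,0,-0.1],[0,0,-0.14],[-0.006,-0.04,-0.14],[-0.013,-0.085,-0.14],[-0.021,-0.13,-0.14],[-0.028,-0.175,-0.14],[-0.036,-0.22,-0.14],[-0.043,-0.265,-0.14]],"jaw":[0.75,0.75,0.75,0.75,0.75,0.75,0.75,0.75,0.75,0.75]}' 15
python3 -m handwheel '{"angular":[[0,0,0],[0,0,0],[0,0,0],[0,0,0],[0,0,0],[0,0,0],[0,0,0],[0,0,0],[0,0,0],[0,0,0]],"linear":[[-0.007,-0.04,0],[-0.015,-0.085,0],[-0.022,-0.13,0],[-0.026,-0.159,0],[-0.026,-0.159,0],[-0.026,-0.159,0],[-0.026,-0.159,0.02],[-0.026,-0.159,0.04],[-0.026,-0.159,0.04],[-0.026,-0.159,0.04]],"jaw":[0.75,0.75,0.75,0.75,0.75,0.75,0.75,0.75,0.75,0.75]}' 15
```

```text
t: 63.8
tool_pos: [0.4536, -0.0244, 0.0356]
tcp_rot: [-0.0, 1.0, -0.0, -0.0]
force: [-0.4, -0.4, -0.3]
gripper_width: 0.693
finger_force: 0.0
t: 64.8
tool_pos: [0.41, 0.2423, 0.1766]
tcp_rot: [-0.0, 1.0, -0.0, 0.001]
force: [0.9, -0.5, -0.3]
gripper_width: 0.751
finger_force: 0.0
t: 65.8
tool_pos: [0.3851, 0.3985, 0.136]
tcp_rot: [0.0, 1.0, -0.001, -0.0]
force: [-0.1, 0.0, 0.3]
gripper_width: 0.752
finger_force: 0.0
```

```bash
python3 -m handwheel '{"angular":[[0,0,0],[0,0,0],[0,0,0],[0,0,0],[0,0,0],[0,0,0],[0,0,0],[0,0,0],[0,0,0],[0,0,0]],"linear":[[0,-0.001,0.03],[0,-0.001,0.06],[0,-0.001,0.09],[0,-0.001,0.099],[0,-0.001,0.099],[0,-0.001,0.099],[0,-0.001,0.099],[0,-0.001,0.099],[0,-0.001,0.099],[0,-0.001,0.099]],"jaw":[0.75,0.75,0.75,0.75,0.75,0.75,0.3,0.3,0.3,0.3]}' 15
python3 -m handwheel '{"angular":[[0,0,0],[0,0,0],[0,0,0],[0,0,0],[0,0,0],[0,0,0],[0,0,0],[0,0,0],[0,0,0],[0,0,0]],"linear":[[0,0,0],[0,0,0],[0,0,0],[0,0,0],[0,0,0],[0,0,-0.01],[0,0,-0.04],[0,0,-0.08],[0,0,-0.12],[0,0,-0.14]],"jaw":[0.3,0.3,0.3,0.3,0.3,0.3,0.3,0.3,0.3,0.3]}' 15
python3 -m handwheel '{"angular":[[0,0,0],[0,0,0],[0,0,0],[0,0,0],[0,0,0],[0,0,0],[0,0,0],[0,0,0],[0,0,0],[0,0,0]],"linear":[[0.003,0.02,0],[0.006,0.06,0],[0.009,0.1,0],[0.012,0.14,0],[0.015,0.18,0],[0.018,0.22,0],[0.021,0.25,0],[0.024,0.28,0],[0.027,0.305,0],[0.027,0.31,0]],"jaw":[0.3,0.3,0.3,0.3,0.3,0.3,0.3,0.3,0.3,0.3]}' 15
python3 -m handwheel '{"angular":[[0,0,0],[0,0,0],[0,0,0],[0,0,0],[0,0,0],[0,0,0],[0,0,0],[0,0,0],[0,0,0],[0,0,0]],"linear":[[0,0,0],[0,0,0.02],[0,0,0.05],[0,0,0.08],[0,0,0.11],[0,0,0.125],[0,0,0.13],[0,0,0.13],[0,0,0.13],[0,0,0.13]],"jaw":[0.3,0.3,0.3,0.3,0.3,0.3,0.3,0.3,0.3,0.3]}' 15
```

```text
t: 66.8
tool_pos: [0.3849, 0.4008, 0.0371]
tcp_rot: [-0.0, 1.0, -0.0, 0.0]
force: [-0.1, -0.4, -0.1]
gripper_width: 0.456
finger_force: 0.0
t: 67.8
tool_pos: [0.3858, 0.4014, 0.1805]
tcp_rot: [-0.001, 1.0, -0.0, 0.002]
force: [-0.5, 0.4, -1.4]
gripper_width: 0.395
finger_force: 14.8
t: 68.8
tool_pos: [0.4118, 0.0885, 0.1768]
tcp_rot: [0.0, 1.0, -0.002, 0.0]
force: [-0.7, 0.8, -2.1]
gripper_width: 0.397
finger_force: 14.8
t: 69.8
tool_pos: [0.4126, 0.0908, 0.0476]
tcp_rot: [0.0, 1.0, 0.0, 0.001]
force: [-0.6, 0.1, -0.9]
gripper_width: 0.396
finger_force: 14.8
```

Lower 10.5 mm, release, back off, and check everything against the first pictures.

```bash
python3 -m handwheel '{"angular":[[0,0,0],[0,0,0],[0,0,0],[0,0,0],[0,0,0],[0,0,0],[0,0,0],[0,0,0],[0,0,0],[0,0,0]],"linear":[[0,0.0005,0.003],[0,0.0005,0.006],[0,0.0005,0.008],[0,0.0005,0.01],[0,0.0005,0.0107],[0,0.0005,0.0107],[0,0.0005,0.0107],[0,0.0005,0.0107],[0,0.0005,0.0107],[0,0.0005,0.0107]],"jaw":[0.3,0.3,0.3,0.3,0.3,0.3,0.75,0.75,0.75,0.75]}' 15
python3 -m handwheel '{"angular":[[0,0,0],[0,0,0],[0,0,0],[0,0,0],[0,0,0],[0,0,0],[0,0,0],[0,0,0],[0,0,0],[0,0,0]],"linear":[[0,0,-0.01],[0,0,-0.05],[0,0,-0.1],[0,0,-0.14],[0,0,-0.18],[0,-0.04,-0.2],[0,-0.08,-0.2],[0,-0.12,-0.2],[0,-0.16,-0.2],[0,-0.2,-0.2]],"jaw":[0.75,0.75,0.75,0.75,0.75,0.75,0.75,0.75,0.75,0.75]}' 15
python3 -m handwheel '{"angular":[[0,0,0],[0,0,0],[0,0,0],[0,0,0],[0,0,0],[0,0,0],[0,0,0],[0,0,0],[0,0,0],[0,0,0]],"linear":[[-0.02,-0.03,0],[-0.04,-0.06,0],[-0.06,-0.09,0],[-0.08,-0.12,0],[-0.1,-0.15,0],[-0.12,-0.18,0],[-0.14,-0.2,0],[-0.16,-0.22,0],[-0.16,-0.22,0],[-0.16,-0.22,0]],"jaw":[0.75,0.75,0.75,0.75,0.75,0.75,0.75,0.75,0.75,0.75]}' 15
python3 - <<'E'
from h import *
np.set_printoptions(precision=4,suppress=True)
t=vision.get_image("top")[:,:,::-1].copy(); s=vision.get_image("scene")[:,:,::-1].copy()
t0=cv2.imread("pics/top0.png"); s0=cv2.imread("pics/scene0.png")
f=lambda i:cv2.resize(i,(400,300),interpolation=cv2.INTER_CUBIC)
cv2.imwrite("pics/fin.png",np.vstack([np.hstack([f(t0[185:305,280:440]),f(t[185:305,280:440])]),np.hstack([f(s0[165:315,235:435]),f(s[165:315,235:435])])]))
# shift by template match of each thing's top in the top view (px)
for n,(u,v,r,z) in dict(spice=(299,262,9,.1),salt=(340,286,8,.08),pepper=(378,272,8,.08),can=(381,215,14,.13),mug=(313,210,14,.1),handle=(342,252,22,.05)).items():
    w=t0[v-r:v+r+1,u-r:u+r+1]; k=10
    m=cv2.matchTemplate(t[v-r-k:v+r+k+1,u-r-k:u+r+k+1],w,cv2.TM_CCOEFF_NORMED); _,q,_,p=cv2.minMaxLoc(m)
    print(n,p[0]-k,p[1]-k,round(q,3))
E
```

```text
t: 70.8
tool_pos: [0.4116, 0.0901, 0.0358]
tcp_rot: [-0.0, 1.0, -0.0, -0.0]
force: [-0.2, 0.1, 0.5]
gripper_width: 0.691
finger_force: 0.0
t: 71.8
tool_pos: [0.4113, 0.2917, 0.2368]
tcp_rot: [-0.0, 1.0, -0.0, 0.0]
force: [0.1, -0.9, 0.1]
gripper_width: 0.755
finger_force: 0.0
t: 72.8
tool_pos: [0.2514, 0.5101, 0.2362]
tcp_rot: [0.0, 1.0, 0.001, 0.0]
force: [-0.3, -0.5, 0.2]
gripper_width: 0.749
finger_force: 0.0
spice 2 0 0.96
salt 1 0 0.955
pepper 1 0 0.898
can 0 0 0.999
mug 0 0 0.999
handle 0 0 0.941
```

View pics/fin.png

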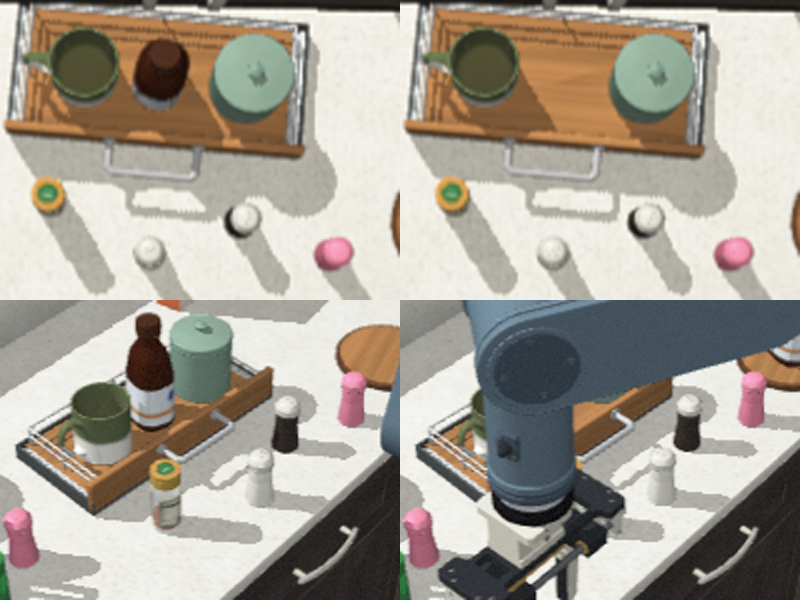

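Compared with the first pictures, salt and pepper are about 1 px (3 mm) off their places and the spice jar about 1.6 px (5 mm). All three stand upright. Mug, canister and handle show 0 px shift, and the arm is clear. I hand in now.

```bash
python3 -c "
from cell import bot
print(bot.close_job())"
```

```text
the job is handed in; nothing more can be done
None
```

The job is handed in after about 73 s; no verdict came back. The bottle stands upright near the middle of the board, and the tray is pushed to its stop. Salt and pepper stand about 3 mm and the spice jar about 5 mm from their start places, and mug and canister are unmoved on the tray.

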